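# Lock the movement case with its key

## Robot

A 7-joint arm with a two-finger parallel gripper is mounted at the origin on the work surface. World frame = base frame: x ahead of the robot, y to its left, z up, the work surface at z = 0. Lengths are in m, angles in rad, forces in N, time in s.
With the tool pointing down it reaches from about 0.425 to 0.925 m from the base axis. Payload 6.8 kg.
Tool frame: the origin (TCP) lies midway between the tips of the shut fingers; the grasp point (between the pads) lies 19 mm behind it; z points along the fingers, y is the direction in which the jaws open and shut (so a half turn about z gives the same grasp; the last joint's range is limited). The gripper opens to 85 mm and grips with 20 to 120 N. Pads are 22 mm wide; open, the fingers measure 114 mm over their backs; the gripper's body (76 mm by 85 mm) begins 54 mm behind the grasp point. The pads swing forward as they close: fully open they stand 13 mm farther back than shut.
Start: joints at [-1.4, 0.477, 0.022, 1.555, -0.011, 1.109, -0.083], TCP at [0.186, 0.649, 0.231] pointing down, gripper open.
Joint ranges: [-2.96, 2.96], [-0.34, 2.1], [-1.41, 1.46], [0.24, 2.44], [-1.37, 4.51], [0.17, 1.92], [-2.96, 2.96]. Speed limits (rad/s): [2.39, 2.39, 3.14, 3.14, 3.14, 3.14, 3.14].

## Interface

Orientations are given as a rotation vector (axis times angle).
In Python, from bench import r gives the robot as it stands. The module is installed in compiled form; this text tells all that it offers.
- The arm moves only by the tool play_rows, never from a script. Its argument "plan" is a list of rows, each a list of 7 numbers: the shift along the world's x, y, z in mm, then the turn, a rotation vector about the world's x, y, z in rad, then the finger opening in mm, from 0 to 85.4. A call has 1 to 12 rows; each row is the pose to reach, as a shift and turn from the pose commanded when the call began; what a row does not reach only later rows make up. A row lasts 1/10 s, in which the tool goes at most 50 mm and 8.59 degrees, less where a joint would pass 70% of its speed; a pose out of reach is approached as far as the arm can. A call with a gripper value outside its range is refused whole. The fingers move at their own pace and stop on an object; "grip_force" is the grip in N (left out, the last holds). Time passes only in rows, so rows that repeat a pose let the fingers close. It gives the time, the measured TCP pose, the force and the opening at its end, in the units of the state.
- r.get_obs(): the state, without advancing time (a new reading comes with each control period).
- r.grab_frame(name): name is "side" or "top" or "wrist"; returns a dict with "color" (420x560x3 uint8, blue, green, red), "z_map" (420x560 float32, m along the optical axis (not along the pixel's ray), 0 where there is no reading), "camera_matrix" (3x3 intrinsics, pixels), "R" (3x3) and "t" (3): a world point X has camera coordinates R X + t. Camera axes: x right, y down, z forward; pixel columns grow to the right and rows downward; lengths in m; the calibration is good to about 2 mm. The wrist camera is an equidistant fisheye: a pixel r from the principal point sees the ray r / f radians off the axis. A picture is of the moment at which its call begins.
- r.hand_in(): hands the job in, once; it reports no verdict.
The state is a dict: "clock": time; "joints": joint angles; "qvel": joint speeds; "tau": joint torques, N m; "tcp_pos": TCP position; "orientation": TCP orientation; "contact_force": force on the tool from outside, world axes, zero at the start; "moment": the same for the moment, N m; "grip_width": finger opening in m.
Only numpy, scipy, OpenCV 4.12 (cv2) and the standard library are available. Lean on these libraries where they do the work, as an engineer would, in place of code of your own. Each camera call takes 0.05 s, during which the arm holds its last target.

## Task

Lock the grey case of watch movements: take the red-headed key out of the wooden stand, push it fully home into the brass keyhole on the case, turn it gently clockwise (seen from above) until it meets its stop and the bolt is fully shot, then turn it back home, draw it out and stand it back, fully seated, in the same hole of the stand. Feel for the stop and do not force the lock, and leave the other things where they are.

Things in the scene. Friction and masses are not known exactly. Their poses are not given: they have to be found in the camera images.
- key_head (a point): Centre of the red plastic head of the loose 50 g steel key that stands upright in the stand. Head 30 (key x) x 9 (key y) x 34 mm tall: pinch it across the 9 mm (key y). Key z points up. Straight below on the same axis are the stem (6 mm round) and its tip, 48 mm below this point, tapered over the last 4 mm. Held tightly, the head does not twist in the fingers.
- key_shoulder (a point): On the key's axis, 21 mm below key_head: underside of the round steel collar (16 mm across, 4 mm thick), the shoulder that seats on the lock plate or the stand. The flat bit sticks out to key +x only, to 16 mm from the axis; it is 5 mm thick and lies 8 to 19 mm below this point. The tip is 27 mm below this point.
- keyhole (a point): Keyhole axis at the top face of the level brass lock plate (56 x 52 mm, 6 mm thick, 97 mm above the table). The case is fixed but stands anywhere. +x is where the bit points at home. The opening runs from 4.2 mm behind to 17.2 mm ahead along x, 8 mm wide. An 8 mm square pilot hole for the tip starts 20.5 mm lower. The key turns only with its collar within 1.5 mm of the plate; it comes out only at home.
- bolt (a joint): Travel of the steel bolt: 0 drawn back (as found), 0.007 m fully shot. The key, turned clockwise from above, meets it some 35 to 75 degrees from home and drives it (2 N friction, under 0.1 N m) to a hard stop some 60 to 105 degrees from home, different each time: feel for it. The bolt stays when the key turns back. The lock suffers above 25 N of bit on bolt (about 0.2 N m) or 60 N of key on case.
- keeper (a point): Top centre of the steel keeper bridge (20 x 27 mm, 98 mm above the table) on the case, 78 mm to -x of the keyhole, into which the bolt shoots; the drawn-back bolt ends within 7 mm of its mouth, outside or inside. All else on the grey case (240 x 160 x 55 mm) is lower than the lock plate.
- stand_top (a point): Centre of the top face of the fixed wooden key stand (125 x 56 x 36 mm, long side along its x). It has two like holes, 27 mm to either side of this point along x, each 23 x 9 mm and 31 mm deep, running from 5 mm behind to 18 mm ahead of the key's axis along the stand's x; a key's collar rests on the top face, the bit pointing to the stand's +x.
- winder_head (a point): Centre of the grey head of another tool of the same size but without a bit, standing in the other hole of the stand; not needed. It may be on either side.
- loupe: Black eye loupe, 38 mm across, 30 mm tall; origin at its underside.
- dish: Small glass bowl, 64 mm across, 22 mm tall; origin at its underside.
- jar: Amber jar with white cap, 44 mm across, 50 mm tall; origin at its underside.
- screwdriver: Screwdriver with yellow handle, 130 mm long, lying.
- holder: Round blue movement holder with a brass movement, 52 mm across, 20 mm tall; origin at its underside.
- tweezers: Steel tweezers, 120 mm long, lying.
Mind the look-alikes: they are no part of the job. What is shaped like the part that bears key_head but blue or turquoise is not meant.

How it is judged:
By the outcome, as a careful person would: the job done as asked, in the order asked, and still so for the second after the job is handed in, with the robot touching nothing.
It also fails if it takes over 72 s, if anything falls off the work surface, if the arm or the gripper's body presses on something with over 40 N, if the wrist force passes 120 N, or if a joint passes its speed limit or range.

## Working session

There is one attempt and no reset: what is moved stays moved. The work goes in short steps, Python scripts to look and compute and a tool call to move; the robot and the scene stay as the last step left them, time stands still between calls to the robot, and variables do not carry over. Pictures are saved under pics/ and viewed, and the job is handed in when it is done.

Besides the shell and the picture viewer there is one more tool, called after "Emit:" as name([rows], argument=value, ...), one row to a line, values as JSON. play_rows: Moves the arm, as the interface text tells. Its arguments: {"type":"object","properties":{"plan":{"type":"array"},"grip_force":{"type":"number"}},"required":["plan"]}

```bash
mkdir -p pics
python3 - <<'E'
from bench import r
import cv2,numpy as np,pickle
print(r.get_obs())
for n in ("side","top","wrist"):
    f=r.grab_frame(n); cv2.imwrite(f"pics/{n}0.png",f["color"]); pickle.dump(f,open(f"{n}0.pkl","wb"))
    print(n,f["camera_matrix"].tolist(),f["R"].round(4).tolist(),f["t"].round(4).tolist())
E
```

```text
{'clock': 0.0, 'joints': array([-1.40006545,  0.47779389,  0.02233195,  1.55649353, -0.01147237,
        1.10932623, -0.08311758]), 'qvel': array([-0.001377  , -0.00084531,  0.00033236,  0.00069562, -0.00113095,
       -0.00146633,  0.00050112]), 'tau': array([ 9.62800698e-06, -5.96457160e+01,  1.60791781e+00, -2.81196392e+01,
        1.24032740e-02,  9.38346639e-03,  6.01281329e-06]), 'tcp_pos': array([0.18563025, 0.64832509, 0.230312  ]), 'orientation': array([-4.36519305e-01, -3.11101453e+00,  2.96893784e-03]), 'contact_force': array([ 0.26631084, -0.2937729 , -0.14602622]), 'moment': array([ 0.01371679,  0.02191749, -0.00224519]), 'grip_width': 0.08534318777949142}
side [[404.3600031064432, 0.0, 279.298830809304], [0.0, 404.3600031064432, 203.3980467722564], [0.0, 0.0, 1.0]] [[0.8998, -0.4362, -0.0113], [-0.2677, -0.5315, -0.8037], [0.3446, 0.7261, -0.595]] [-0.4816, 0.2581, 0.6952]
top [[468.3553815408305, 0.0, 275.6882765166928], [0.0, 468.3553815408305, 215.67891612585373], [0.0, 0.0, 1.0]] [[-0.0189, -0.9998, 0.0057], [-0.9914, 0.018, -0.1294], [0.1293, -0.008, -0.9916]] [0.0367, 0.5665, 1.0246]
wrist [[325.19226210127806, 0.0, 279.2956723305741], [0.0, 325.19226210127806, 209.11949153028598], [0.0, 0.0, 1.0]] [[0.2743, 0.9616, -0.0016], [0.9197, -0.2619, 0.2926], [0.2809, -0.0818, -0.9562]] [-0.6746, -0.038, 0.3797]
```

View pics/side0.png

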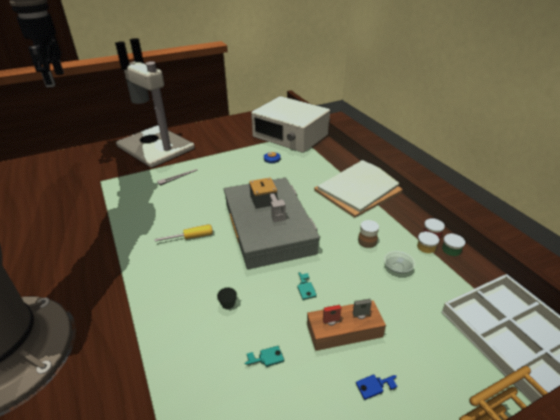

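View pics/top0.png

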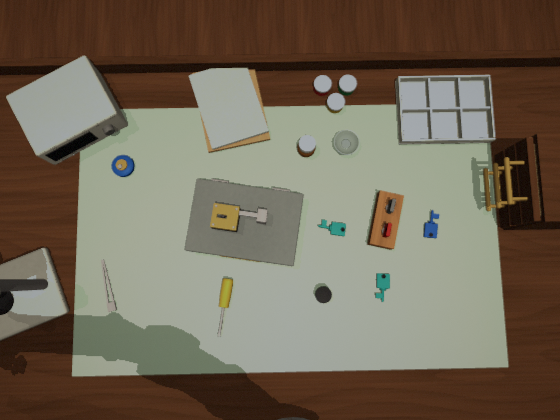

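View pics/wrist0.png

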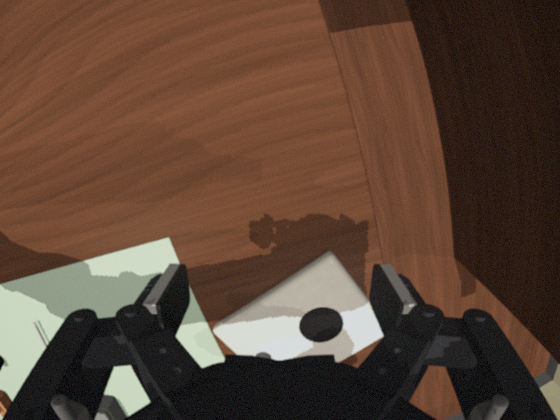

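```bash
cat > h.py <<'E'
import numpy as np,cv2,pickle
def pt(f,u,v,z=None):
    """pixel -> world, by depth (z None) or onto plane z"""
    K=f["camera_matrix"];R=f["R"];t=f["t"]
    d=np.array([(u-K[0,2])/K[0,0],(v-K[1,2])/K[1,1],1.])
    C=-R.T@t; w=R.T@d
    if z is None: s=f["z_map"][int(round(v)),int(round(u))]
    else: s=(z-C[2])/w[2]
    return C+s*w
def fpt(f,u,v,z):
    K=f["camera_matrix"];R=f["R"];t=f["t"]
    a=np.array([u-K[0,2],v-K[1,2]])/K[0,0]; th=np.hypot(*a)
    d=np.array([*(a/th*np.sin(th)),np.cos(th)]) if th>0 else np.array([0,0,1.])
    C=-R.T@t; w=R.T@d
    return C+(z-C[2])/w[2]*w
def fproj(f,X):
    K=f["camera_matrix"]; c=f["R"]@np.asarray(X)+f["t"]
    rr=np.hypot(c[0],c[1]); th=np.arctan2(rr,c[2])
    return K[:2,2]+K[0,0]*th*c[:2]/rr
def crop(f,x0,y0,x1,y1,k,name):
    cv2.imwrite(name,cv2.resize(f["color"][y0:y1,x0:x1],None,fx=k,fy=k,interpolation=cv2.INTER_CUBIC))
E
python3 - <<'E'
from h import *
t=pickle.load(open("top0.pkl","rb"));s=pickle.load(open("side0.pkl","rb"))
def big(f,b,k):return cv2.resize(f["color"][b[1]:b[3],b[0]:b[2]],None,fx=k,fy=k,interpolation=cv2.INTER_CUBIC)
a=big(t,(360,185,415,255),6);b=big(t,(205,190,280,245),6)
c=big(s,(300,290,395,350),4);d=big(s,(235,170,300,225),6)
W=np.zeros((600,800,3),np.uint8)
def put(i,x,y):W[y:y+i.shape[0],x:x+i.shape[1]]=i[:600-y,:800-x]
put(cv2.resize(a,None,fx=.66,fy=.66),0,0);put(b[:, :],230,0);put(c,0,340);put(cv2.resize(d,None,fx=.75,fy=.75),400,340)
cv2.imwrite("pics/crops.png",W)
hsv=cv2.cvtColor(t["color"],cv2.COLOR_BGR2HSV)
print(hsv[230,388],hsv[222,380],hsv[240,383],hsv[215,225])
for u,v in [(388,230),(391,205),(389,218),(225,210),(262,216),(270,240)]: print(u,v,pt(t,u,v).round(4))
E
```

```text
[  2 194 162] [ 14 155 158] [ 14 155 150] [ 19 105  90]
388 230 [ 0.5263 -0.2177  0.0738]
391 205 [ 0.5811 -0.2266  0.0756]
389 218 [ 0.5574 -0.2311  0.0347]
225 210 [0.5733 0.1348 0.0979]
262 216 [0.5591 0.056  0.0969]
270 240 [0.5106 0.04   0.057 ]
```

View pics/crops.png

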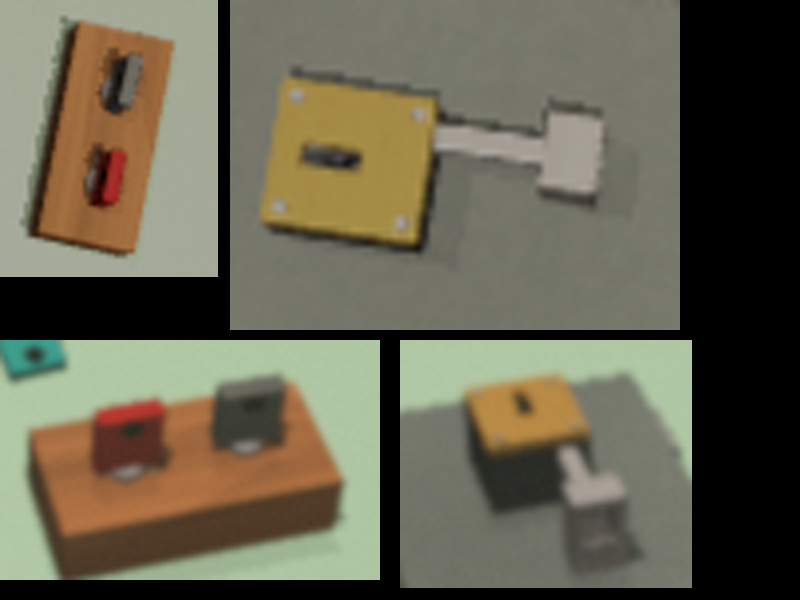

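Run:
```python
from h import *
from scipy.spatial.transform import Rotation as Ro
t=pickle.load(open("top0.pkl","rb"));w=pickle.load(open("wrist0.pkl","rb"))
A=Ro.from_rotvec([-4.36519305e-01, -3.11101453e+00,  2.96893784e-03]).as_matrix();print("tool axes\n",A.round(3))
C=-w["R"].T@w["t"];p=np.array([0.18563025, 0.64832509, 0.230312]);print("cam in tool",(A.T@(C-p)).round(4)); print("cam axes in tool\n",(A.T@w["R"].T).round(3))
hsv=cv2.cvtColor(t["color"],cv2.COLOR_BGR2HSV)
def cont(m,b):
    M=np.zeros(m.shape,np.uint8);M[b[1]:b[3],b[0]:b[2]]=m[b[1]:b[3],b[0]:b[2]]
    M=cv2.morphologyEx(M,cv2.MORPH_CLOSE,np.ones((9,9)))
    c=max(cv2.findContours(M,0,2)[0],key=cv2.contourArea);return M,c
def rect(c,z):
    P=np.array([pt(t,*q,z)[:2] for q in c[:,0,:]],np.float32)*1000
    return cv2.minAreaRect(P),cv2.boxPoints(cv2.minAreaRect(P)).round(1).tolist()
m=((hsv[...,0]>9)&(hsv[...,0]<20)&(hsv[...,1]>130)&(hsv[...,2]>125)).astype(np.uint8)
print("stand",rect(cont(m,(355,185,420,260))[1],.036))
m=((hsv[...,0]>18)&(hsv[...,0]<28)&(hsv[...,1]>100)&(hsv[...,2]>100)).astype(np.uint8)
print("plate",rect(cont(m,(205,190,245,240))[1],.097))
m=(((hsv[...,0]<5)|(hsv[...,0]>174))&(hsv[...,1]>150)).astype(np.uint8)
M,c=cont(m,(375,215,400,245));print("red",cv2.contourArea(c),rect(c,.074))
g=((hsv[...,1]<60)&(hsv[...,2]>115)&(hsv[...,0]<25)|0).astype(np.uint8)
M,c=cont(g,(253,205,270,226));print("keeper",rect(c,.098))
```

```text
tool axes
 [[-0.961  0.275 -0.   ]
 [ 0.275  0.961 -0.002]
 [-0.    -0.002 -1.   ]]
cam in tool [ 0.0754  0.0005 -0.1427]
cam axes in tool
 [[ 0.001 -0.956 -0.292]
 [ 1.     0.001  0.001]
 [-0.    -0.292  0.956]]
stand (((554.6964721679688, -224.72471618652344), (54.71371078491211, 123.16983795166016), 76.48818969726562), [[488.3999938964844, -236.89999389648438], [608.2000122070312, -265.70001220703125], [621.0, -212.5], [501.20001220703125, -183.6999969482422]])
plate (((560.0446166992188, 136.2277374267578), (56.68694305419922, 52.55527877807617), 80.75420379638672), [[529.5999755859375, 112.5], [581.4000244140625, 104.0], [590.5, 160.0], [538.7000122070312, 168.39999389648438]])
red 66.5 (((527.288330078125, -215.3152313232422), (13.599964141845703, 31.39067268371582), 75.91078186035156), [[510.3999938964844, -218.10000610351562], [540.9000244140625, -225.6999969482422], [544.2000122070312, -212.5], [513.7000122070312, -204.89999389648438]])
keeper (((561.201416015625, 60.1939811706543), (29.894376754760742, 25.833776473999023), 88.95658111572266), [[548.0, 45.5], [573.7999877929688, 45.0], [574.4000244140625, 74.9000015258789], [548.5999755859375, 75.4000015258789]])
```

Run:
```python
from h import *
t=pickle.load(open("top0.pkl","rb"));s=pickle.load(open("side0.pkl","rb"))
for u,v in [(5,300),(20,286),(40,285),(55,310),(30,330)]: print(u,v,pt(t,u,v).round(3))
for u,v in [(122,50),(140,75),(150,70),(138,95),(163,110),(155,150),(122,143),(190,150),(45,70),(40,20)]: print(u,v,pt(s,u,v).round(3))
# all points above 0.13
f=t;v,u=np.mgrid[0:420:3,0:560:3];P=np.array([pt(f,a,b) for a,b in zip(u.ravel(),v.ravel())]);z=f["z_map"][v.ravel(),u.ravel()]
k=(P[:,2]>.11)&(z>0);print(P[k].min(0),P[k].max(0));
f=s;P=np.array([pt(f,a,b) for a,b in zip(u.ravel(),v.ravel())]);z=f["z_map"][v.ravel(),u.ravel()]
k=(P[:,2]>.11)&(z>0)&(P[:,0]>.1)&(abs(P[:,1])<.9)&(P[:,0]<.95);Q=P[k];print(Q.round(2)[np.argsort(Q[:,0])][::6])
```

```text
5 300 [0.39  0.635 0.022]
20 286 [0.421 0.543 0.136]
40 285 [0.422 0.542 0.055]
55 310 [0.366 0.523 0.022]
30 330 [ 0.321  0.588 -0.   ]
122 50 [0.368 0.624 0.303]
140 75 [0.394 0.568 0.248]
150 70 [0.419 0.544 0.264]
138 95 [0.383 0.623 0.174]
163 110 [0.434 0.549 0.146]
155 150 [0.39  0.567 0.019]
122 143 [0.307 0.659 0.019]
190 150 [ 0.493  0.558 -0.003]
45 70 [0.174 0.577 0.292]
40 20 [0.198 0.616 0.398]
[ 0.41275237 -0.54917951  0.11003804] [0.70804293 0.55089428 0.20569587]
[[ 0.15  0.64  0.43]
 [ 0.15  0.63  0.38]
 [ 0.16  0.58  0.3 ]
 [ 0.16  0.58  0.3 ]
 [ 0.16  0.62  0.38]
 [ 0.16  0.62  0.37]
 [ 0.16  0.58  0.32]
 [ 0.16  0.59  0.26]
 [ 0.17  0.59  0.28]
 [ 0.17  0.62  0.44]
 [ 0.17  0.6   0.25]
 [ 0.17  0.62  0.36]
 [ 0.17  0.62  0.34]
 [ 0.17  0.62  0.4 ]
 [ 0.17  0.59  0.27]
 [ 0.18  0.57  0.3 ]
 [ 0.18  0.62  0.4 ]
 [ 0.18  0.58  0.32]
 [ 0.18  0.59  0.31]
 [ 0.18  0.61  0.35]
 [ 0.18  0.59  0.33]
 [ 0.18  0.6   0.3 ]
 [ 0.18  0.62  0.32]
 [ 0.18  0.61  0.38]
 [ 0.19  0.61  0.37]
 [ 0.19  0.62  0.33]
 [ 0.19  0.63  0.34]
 [ 0.19  0.61  0.44]
 [ 0.19  0.69  0.28]
 [ 0.1
[... 1142 characters left out ...]
 0.14]
 [ 0.58 -0.46  0.14]
 [ 0.58 -0.46  0.14]
 [ 0.58 -0.47  0.14]
 [ 0.58 -0.49  0.16]
 [ 0.59 -0.49  0.16]
 [ 0.59 -0.46  0.14]
 [ 0.6  -0.45  0.14]
 [ 0.6  -0.51  0.17]
 [ 0.6  -0.51  0.17]
 [ 0.61 -0.45  0.14]
 [ 0.61 -0.46  0.14]
 [ 0.61 -0.51  0.17]
 [ 0.61 -0.5   0.16]
 [ 0.61 -0.46  0.14]
 [ 0.62 -0.45  0.14]
 [ 0.62 -0.5   0.16]
 [ 0.62 -0.5   0.17]
 [ 0.62 -0.51  0.17]
 [ 0.62 -0.5   0.16]
 [ 0.63 -0.5   0.16]
 [ 0.63 -0.45  0.14]
 [ 0.63 -0.51  0.17]
 [ 0.64 -0.5   0.16]
 [ 0.64 -0.46  0.14]
 [ 0.64 -0.46  0.14]
 [ 0.65 -0.46  0.14]
 [ 0.65 -0.49  0.16]
 [ 0.65 -0.5   0.16]
 [ 0.65 -0.46  0.14]
 [ 0.65 -0.48  0.14]
 [ 0.66 -0.47  0.14]
 [ 0.66 -0.47  0.14]
 [ 0.66 -0.45  0.14]]
```

Emit:
play_rows([
  [0,0,48,0,0,0,40],
  [0,0,95,0,0,-0.1,40],
  [0,0,143,0,0,-0.2,40],
  [0,0,190,0,0,-0.34,40],
  [24,-40,190,0,0,-0.48,40],
  [48,-80,190,0,0,-0.62,40],
  [72,-120,190,0,0,-0.76,40],
  [96,-160,190,0,0,-0.9,40],
  [120,-200,190,0,0,-1.04,40],
  [144,-240,190,0,0,-1.18,40],
  [170,-280,190,0,0,-1.32,40],
  [195,-320,190,0,0,-1.46,40],
], grip_force=60)

```text
clock: 1.35
tcp_pos: [0.3814, 0.3269, 0.4212]
orientation: [-2.406, -2.02, 0.0]
contact_force: [1.2, -0.2, 0.8]
grip_width: 0.0401
```

```bash
python3 -c "
from bench import r
o=r.get_obs();print(o['joints'].round(3),o['tcp_pos'],o['orientation'],o['contact_force'],o['clock'])"
```

```text
[-1.212  0.044  0.401  1.701 -0.018  1.399 -0.983] [0.38139551 0.32693752 0.42120511] [-2.40560387e+00 -2.02014348e+00  6.13214201e-05] [ 1.2489633  -0.15110175  0.82584857] 1.35
```

Emit:
play_rows([
  [11,-42,-10,0,0,-0.13,40],
  [23,-86,-25,0,0,-0.27,40],
  [35,-130,-40,0,0,-0.41,40],
  [47,-174,-55,0,0,-0.55,40],
  [59,-218,-72,0,0,-0.69,40],
  [71,-262,-90,0,0,-0.83,40],
  [83,-306,-108,0,0,-0.97,40],
  [95,-350,-126,0,0,-1.11,40],
  [107,-394,-144,0,0,-1.25,40],
  [119,-438,-162,0,0,-1.39,40],
  [131,-482,-180,0,0,-1.52,40],
  [141,-520,-200,0,0,-1.6,40],
])

```text
clock: 2.55
tcp_pos: [0.5222, -0.1933, 0.2206]
orientation: [3.125, -0.317, 0.001]
contact_force: [0.0, 1.5, 1.2]
grip_width: 0.04
```

Emit:
play_rows([
  [3,-14,-18,0,0,-0.037,40],
  [6,-25,-31,0,0,-0.037,40],
  [6,-25,-31,0,0,-0.037,40],
])

```text
clock: 2.85
tcp_pos: [0.5264, -0.2173, 0.1885]
orientation: [3.119, -0.371, -0.006]
contact_force: [-0.1, -0.9, 0.4]
grip_width: 0.0397
```

Run:
```python
from bench import r
import cv2,pickle
from h import *
o=r.get_obs();print(o['joints'].round(3),o['tcp_pos'],o['orientation'],o['contact_force'],o['clock'])
f=r.grab_frame("wrist");pickle.dump(f,open("wrist1.pkl","wb"));cv2.imwrite("pics/wrist1.png",f["color"])
```

```text
[-0.365  0.468  0.861  1.895 -0.423  0.976 -1.119] [ 0.52640204 -0.21731795  0.18853633] [ 3.11859683 -0.37088795 -0.00550694] [-0.10697958 -0.93187617  0.4084196 ] 2.85
```

View pics/wrist1.png

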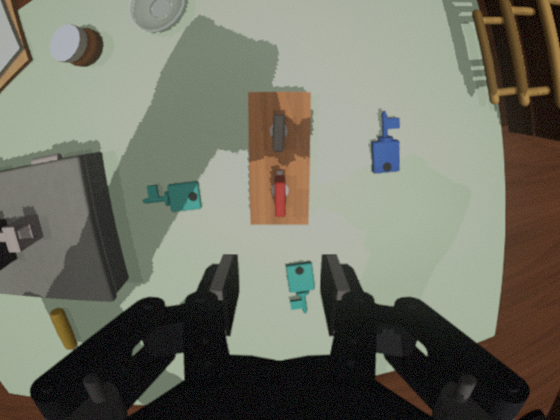

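Run:
```python
from h import *
f=pickle.load(open("wrist1.pkl","rb"))
crop(f,240,85,320,235,4,"pics/crop1.png")
```

```text
(no output)
```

View pics/crop1.png

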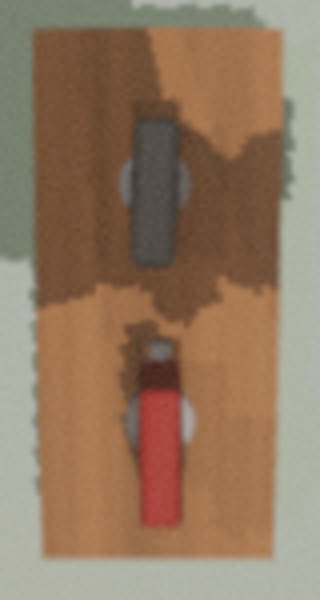

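```bash
cat >> h.py <<'E'
def mrect(f,m,b,z,close=7,fn=None):
    fn=fn or fpt
    M=np.zeros(m.shape,np.uint8);M[b[1]:b[3],b[0]:b[2]]=m[b[1]:b[3],b[0]:b[2]]
    if close: M=cv2.morphologyEx(M,cv2.MORPH_CLOSE,np.ones((close,close)))
    c=max(cv2.findContours(M,0,1)[0],key=cv2.contourArea)
    P=np.array([fn(f,*q,z)[:2] for q in c[:,0,:]],np.float32)*1000
    R=cv2.minAreaRect(P);B=cv2.boxPoints(R)
    e=max([B[1]-B[0],B[2]-B[1]],key=np.linalg.norm)
    return np.round(R[0],1),np.round(R[1],1),round(float(np.degrees(np.arctan2(e[1],e[0]))),2),len(c),cv2.contourArea(c)
E
python3 - <<'E'
from h import *
f=pickle.load(open("wrist1.pkl","rb"))
hsv=cv2.cvtColor(f["color"],cv2.COLOR_BGR2HSV).astype(int)
print(hsv[170:222:4,280].tolist()); print(hsv[205,270:290].tolist())
red=((hsv[...,0]<6)|(hsv[...,0]>172))&(hsv[...,1]>140)
print("redtop",mrect(f,(red&(hsv[...,2]>130)).astype(np.uint8),(265,160,295,225),.074,0))
wood=(hsv[...,0]>4)&(hsv[...,0]<22)&(hsv[...,1]>90)
print("stand",mrect(f,wood.astype(np.uint8),(240,85,320,230),.036,15))
wm=(hsv[...,1]<60)&(hsv[...,2]<110)
print("winder",mrect(f,wm.astype(np.uint8),(268,110,292,155),.074,0))
E
```

```text
[[13, 45, 91], [11, 40, 109], [5, 126, 81], [3, 169, 119], [2, 166, 172], [2, 162, 170], [2, 157, 172], [2, 164, 171], [2, 164, 170], [2, 162, 172], [3, 164, 170], [2, 164, 170], [12, 128, 159]]
[[13, 132, 160], [13, 128, 158], [13, 131, 154], [13, 135, 151], [10, 136, 144], [5, 158, 145], [1, 171, 158], [2, 164, 169], [2, 158, 171], [3, 164, 169], [2, 159, 172], [1, 163, 171], [2, 163, 171], [3, 163, 167], [3, 156, 149], [8, 144, 138], [13, 135, 153], [13, 132, 156], [13, 132, 159], [12, 125, 159]]
redtop (array([ 529.2, -217.9]), array([ 7.5, 28.1]), -13.28, 80, 288.0)
stand (array([ 556.3, -224.1]), array([ 55.6, 123.2]), -13.54, 376, 7704.0)
winder (array([ 582.5, -230.7]), array([11.8, 27.8]), -13.69, 84, 370.0)
```

Emit:
play_rows([
  [3,-0.5,-45,0,0,0,40],
  [3,-0.5,-90,0,0,0,40],
  [3,-0.5,-120,0,0,0,40],
  [3,-0.5,-135,0,0,0,40],
  [3,-0.5,-145,0,0,0,40],
  [3,-0.5,-145,0,0,0,40],
])

```text
clock: 3.5
tcp_pos: [0.5311, -0.2162, 0.0456]
orientation: [-3.12, 0.366, -0.0]
contact_force: [-0.2, 0.5, 0.7]
grip_width: 0.0401
```

Run:
```python
from bench import r
from h import *
o=r.get_obs();print(o['joints'].round(3),o['tcp_pos'],o['orientation'],o['contact_force'],o['clock'])
f=r.grab_frame("wrist");pickle.dump(f,open("wrist2.pkl","wb"));crop(f,130,150,430,375,2.6,"pics/wrist2.png")
```

```text
[-0.222  0.662  0.678  1.973 -0.622  0.724 -0.968] [ 0.53114578 -0.21616289  0.04555776] [-3.12004462e+00  3.65922401e-01 -4.24718590e-04] [-0.16470396  0.54776895  0.72150895] 3.5
```

View pics/wrist2.png

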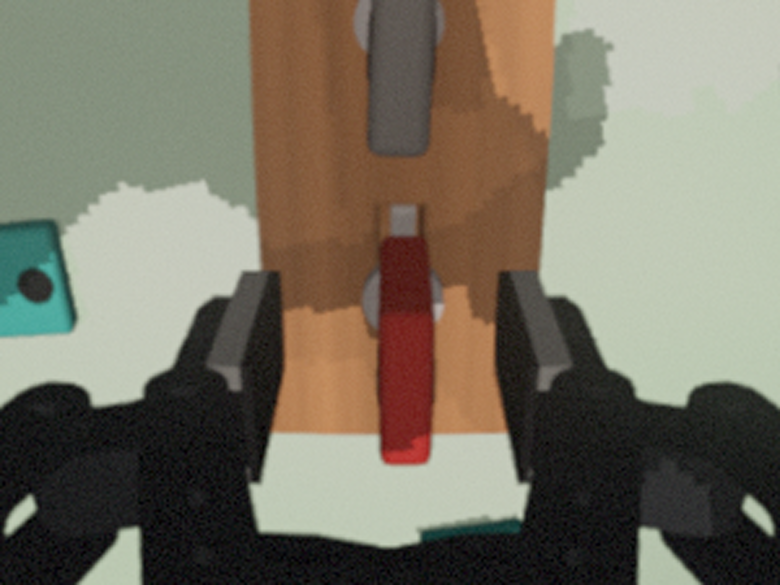

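Emit:
play_rows([
  [0,0,0,0,0,0,40],
  [0,0,0,0,0,0,40],
])

```text
clock: 3.75
tcp_pos: [0.5317, -0.2168, 0.0466]
orientation: [3.12, -0.367, 0.004]
contact_force: [0.7, -0.1, -0.8]
grip_width: 0.0402
```

Run:
```python
from bench import r
from h import *
o=r.get_obs();print(o['joints'].round(3),o['tcp_pos'],o['orientation'],o['contact_force'],o['clock'],abs(o['qvel']).max())
```

```text
[-0.222  0.66   0.679  1.973 -0.622  0.724 -0.968] [ 0.53167269 -0.21680814  0.04657738] [ 3.11988692 -0.36682416  0.00353345] [ 0.73340506 -0.14918771 -0.81340848] 3.75 0.005593510555360251
```

Emit:
play_rows([
  [-1.7,-1.8,-2,0,0,0,40],
  [-1.7,-1.8,-2,0,0,0,18],
  [-1.7,-1.8,-2,0,0,0,18],
  [-1.7,-1.8,-2,0,0,0,18],
], grip_force=80)

```text
clock: 4.15
tcp_pos: [0.5291, -0.2184, 0.0433]
orientation: [-3.12, 0.367, -0.0]
contact_force: [0.0, 0.6, 0.4]
grip_width: 0.018
```

Run:
```python
from bench import r
from h import *
o=r.get_obs();print(o['tcp_pos'],o['orientation'],o['contact_force'],o['clock'],o['grip_width'])
f=r.grab_frame("wrist");pickle.dump(f,open("wrist3.pkl","wb"));crop(f,180,180,380,350,3.9,"pics/wrist3.png")
```

```text
[ 0.52905258 -0.21836352  0.04333568] [-3.12004005e+00  3.67189272e-01 -4.07848664e-05] [0.04208715 0.63959831 0.3534781 ] 4.15 0.017970456054465175
```

View pics/wrist3.png

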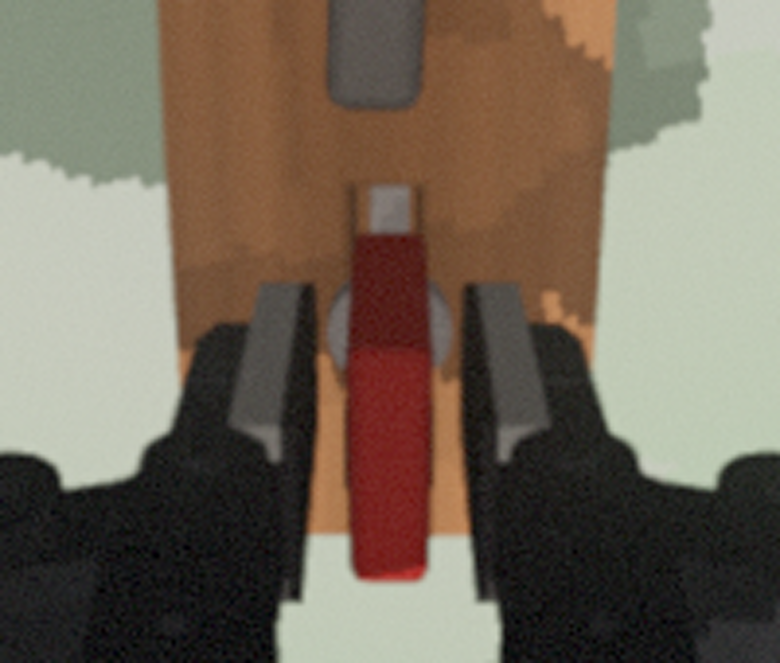

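Emit:
play_rows([
  [0,0,0,0,0,0,4],
  [0,0,0,0,0,0,4],
  [0,0,0,0,0,0,4],
  [0,0,0,0,0,0,4],
], grip_force=80)

```text
clock: 4.6
tcp_pos: [0.5292, -0.2184, 0.0435]
orientation: [-3.12, 0.367, -0.0]
contact_force: [-0.3, 1.9, 3.1]
grip_width: 0.0079
```

Run:
```python
from bench import r
from h import *
o=r.get_obs();print(o['tcp_pos'],o['orientation'],o['contact_force'],o['moment'],o['clock'],o['grip_width'])
f=r.grab_frame("wrist");pickle.dump(f,open("wrist4.pkl","wb"));crop(f,180,180,380,350,3.9,"pics/wrist4.png")
```

```text
[ 0.52915374 -0.21836915  0.04345339] [-3.12001136e+00  3.67103646e-01 -3.37653782e-04] [-0.25982298  1.92864541  3.13683799] [ 0.12898847  0.11149564 -0.01257077] 4.6 0.007874773994073934
```

View pics/wrist4.png

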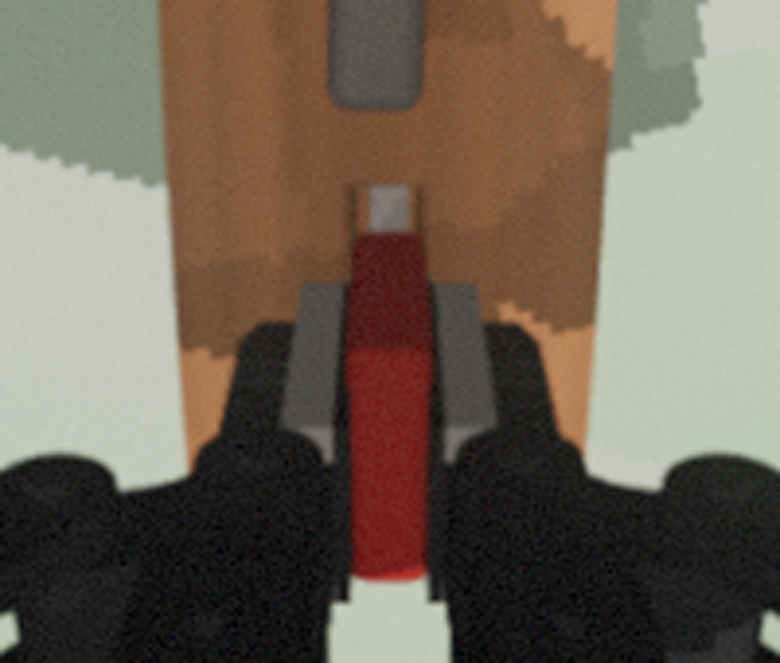

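Emit:
play_rows([
  [0,0,8,0,0,0,4],
  [0,0,20,0,0,0,4],
  [0,0,40,0,0,0,4],
  [0,0,80,0,0,0,4],
  [0,0,120,0,0,0,4],
  [0,0,120,0,0,0,4],
])

```text
clock: 5.25
tcp_pos: [0.5318, -0.2204, 0.1689]
orientation: [3.118, -0.368, 0.014]
contact_force: [0.5, 0.4, -0.7]
grip_width: 0.0072
```

Run:
```python
from bench import r
from h import *
o=r.get_obs();print(o['joints'].round(3),o['tcp_pos'],o['orientation'],o['contact_force'],o['moment'],o['clock'],o['grip_width'])
f=r.grab_frame("wrist");pickle.dump(f,open("wrist5.pkl","wb"));crop(f,200,190,360,320,5,"pics/wrist5.png")
s=r.grab_frame("side");crop(s,260,180,400,285,5,"pics/side5.png")
```

```text
[-0.342  0.497  0.841  1.906 -0.46   0.932 -1.087] [ 0.53180506 -0.22044343  0.16894539] [ 3.11841756 -0.36842436  0.01424625] [ 0.47499961  0.44687586 -0.69631587] [-0.04518987 -0.03729045  0.04587293] 5.25 0.007198439927034226
```

View pics/wrist5.png

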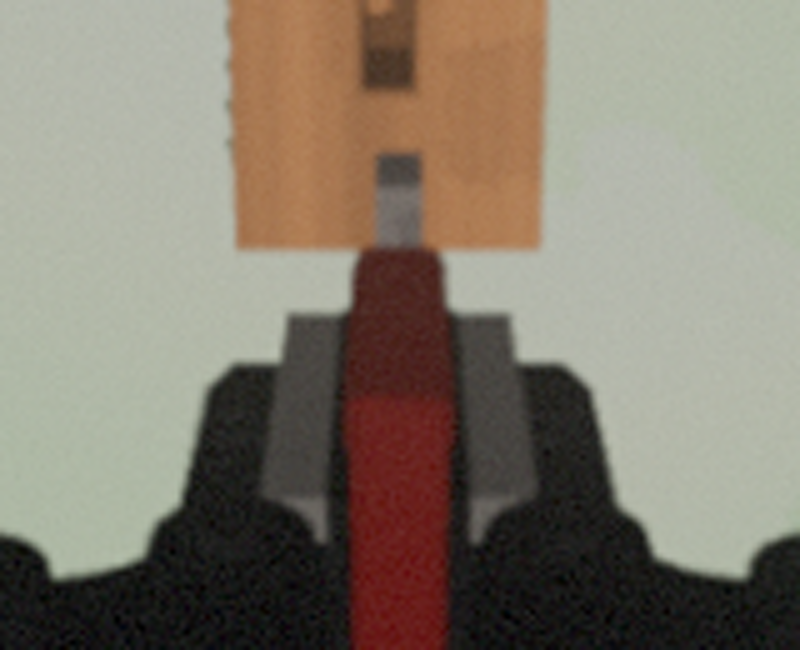

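View pics/side5.png

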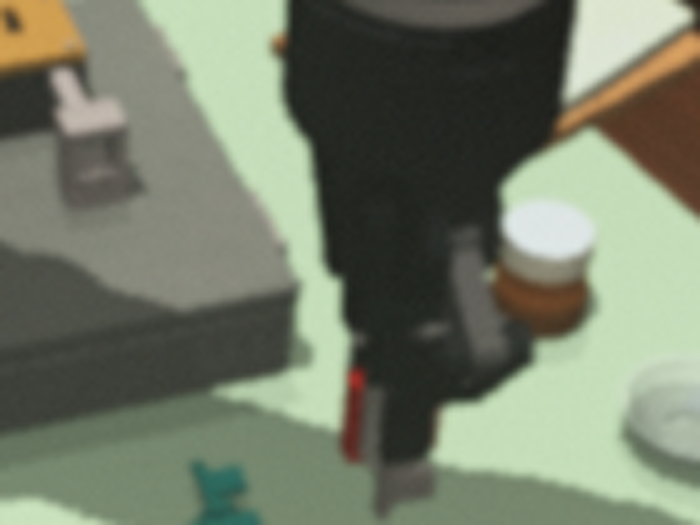

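```bash
cat >> h.py <<'E'
# tool-frame camera model (from wrist0)
from scipy.spatial.transform import Rotation as Ro
_w=pickle.load(open("wrist0.pkl","rb"))
_A=Ro.from_rotvec([-4.36519305e-01, -3.11101453e+00,  2.96893784e-03]).as_matrix()
Ct=np.array([75.4,0.5,-142.7]); Rt=_A.T@_w["R"].T
def tpt(u,v,depth):
    """pixel -> tool frame (mm) on plane tool z=depth"""
    K=_w["camera_matrix"];a=np.array([u-K[0,2],v-K[1,2]])/K[0,0];th=np.hypot(*a)
    d=Rt@np.array([*(a/th*np.sin(th)),np.cos(th)]);return Ct+(depth-Ct[2])/d[2]*d
E
python3 - <<'E'
from h import *
o=[.53180506,-.22044343,.16894539]
f=pickle.load(open("wrist5.pkl","rb"));C=-f["R"].T@f["t"];A=Ro.from_rotvec([ 3.11841756,-0.36842436,0.01424625]).as_matrix()
print("cam in tool now",A.T@(C-o)*1000)
for v in (221,227): print(tpt(279.8,v,15).round(2),tpt(279.8,v,26).round(2))
# head lower front edge (y 250) depth 3 below tcp
print("head low edge",tpt(279.8,190+250/5,3),"head top edge",tpt(279.8,190+400/5,-31))
t=pickle.load(open("top0.pkl","rb"))
g=cv2.cvtColor(t["color"],cv2.COLOR_BGR2GRAY)
m=(g<70).astype(np.uint8); print(mrect(t,m,(213,208,232,224),.097,0,pt)); print(g[212:221,213:232])
E
```

```text
cam in tool now [  73.83623189   -0.45075177 -142.65263274]
[20.81  0.85 15.  ] [17.    0.87 26.  ]
[17.53  0.85 15.  ] [13.49  0.88 26.  ]
head low edge [15.21904933  0.83609849  3.        ] head top edge [ 16.68492054   0.77681225 -31.        ]
(array([560.6, 141.3]), array([17.1,  4.3]), 88.96, 17, 5.5)
[[136 138 137 139 138 139 137 138 139 139 139 139 138 138 139 140 139 138
  136]
 [137 138 137 139 128 123 134 138 138 139 138 139 138 139 138 139 138 136
  137]
 [138 138 137 126  89 105 107 101  97  93 106 122 123 135 140 138 138 136
  137]
 [139 137 138 122  79  74  72  70  67  65  73  73  78  95 133 138 138 138
  138]
 [139 138 139 110  74  64  64  52  48  65  70  40  33  60 129 138 138 137
  139]
 [138 138 139 120 114 101  85  71  50  48  46  26  55  93 133 139 139 138
  140]
 [139 138 139 136 136 133 132 131 131 115 109 105 100 117 137 139 138 137
  139]
 [139 138 139 139 138 138 138 138 138 135 135 134 135 136 139 139 138 138
  139]
 [139 138 139 139 138 138 137 138 139 139 139 138 139 139 140 139 138 138
  139]]
```

Emit:
play_rows([
  [2,26,10,0,0,0.137,4],
  [4,52,20,0,0,0.274,4],
  [6,78,30,0,0,0.411,4],
  [8,104,37,0,0,0.548,4],
  [10,130,37,0,0,0.685,4],
  [12,156,37,0,0,0.822,4],
  [14,183,37,0,0,0.959,4],
  [16,210,37,0,0,1.096,4],
  [18,236,37,0,0,1.233,4],
  [20,262,37,0,0,1.37,4],
  [22,288,37,0,0,1.507,4],
  [24,314,37,0,0,1.645,4],
])

```text
clock: 6.55
tcp_pos: [0.5519, 0.0966, 0.1989]
orientation: [-2.385, -2.043, 0.004]
contact_force: [0.7, 0.5, 0.2]
grip_width: 0.0077
```

Emit:
play_rows([
  [0,0,0,0,0,0,4],
  [0,0,0,0,0,0,4],
  [0,0,0,0,0,0,4],
  [0,0,0,0,0,0,4],
])

```text
clock: 6.95
tcp_pos: [0.5528, 0.0943, 0.2]
orientation: [2.394, 2.034, -0.002]
contact_force: [-0.3, 0.1, 0.4]
grip_width: 0.0079
```

Run:
```python
from bench import r
from h import *
o=r.get_obs();print(o['joints'].round(3),o['tcp_pos'],o['orientation'],o['contact_force'],o['moment'],o['clock'],o['grip_width'])
f=r.grab_frame("wrist");f["o"]=o;pickle.dump(f,open("wrist6.pkl","wb"));crop(f,180,100,380,320,2.7,"pics/wrist6.png")
```

```text
[-0.628  0.341  0.435  1.888 -0.173  0.95  -0.276] [0.55277508 0.09430682 0.19995789] [ 2.39442789e+00  2.03371958e+00 -1.51138868e-03] [-0.25557263  0.09760874  0.36756737] [-0.06594083 -0.00328049  0.00309783] 6.95 0.007867917169157914
```

View pics/wrist6.png

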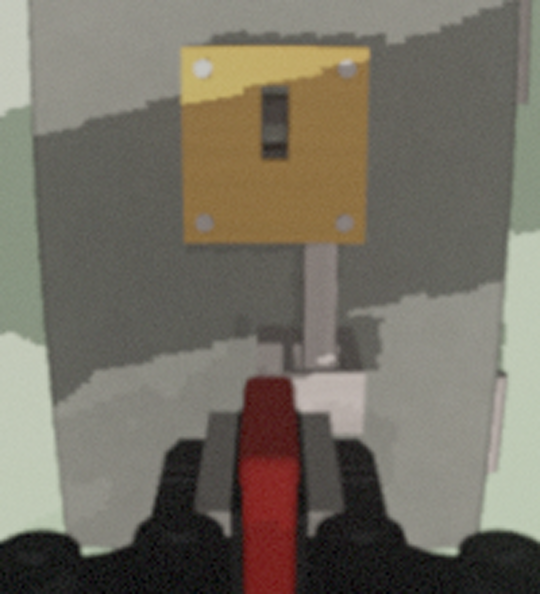

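```bash
cat >> h.py <<'E'
def tf(depth): return lambda f,u,v,z: tpt(u,v,depth)/1000
E
python3 - <<'E'
from h import *
f=pickle.load(open("wrist6.pkl","rb"))
hsv=cv2.cvtColor(f["color"],cv2.COLOR_BGR2HSV).astype(int);g=cv2.cvtColor(f["color"],cv2.COLOR_BGR2GRAY)
br=((hsv[...,0]>14)&(hsv[...,0]<30)&(hsv[...,1]>110)).astype(np.uint8)
print("plate",mrect(f,br,(240,110,325,195),0,15,tf(103)))
sl=(hsv[...,1]<100).astype(np.uint8)
print("slot",mrect(f,sl,(270,126,292,165),0,0,tf(103)))
# subpixel slot edges: columns/rows profile
print(hsv[145,270:292,1].tolist());print(hsv[125:165,281,1].tolist());print(hsv[125:165,281,2].tolist());print(hsv[125:165,281,0].tolist())
E
```

```text
plate (array([44.5,  2. ]), array([51.5, 55.7]), -0.01, 272, 4779.0)
slot (array([50.8,  2.2]), array([ 6.8, 19.9]), -0.11, 68, 219.0)
[129, 132, 132, 132, 134, 134, 109, 58, 34, 34, 29, 38, 32, 24, 32, 43, 101, 132, 129, 132, 130, 131]
[114, 118, 116, 118, 119, 121, 104, 47, 29, 33, 41, 44, 40, 44, 38, 28, 40, 32, 43, 32, 38, 28, 31, 33, 35, 25, 30, 29, 47, 76, 37, 41, 49, 95, 131, 133, 135, 134, 134, 134]
[194, 192, 193, 194, 188, 167, 125, 98, 89, 77, 62, 58, 64, 70, 73, 73, 71, 71, 71, 72, 74, 81, 91, 93, 94, 92, 103, 79, 60, 47, 55, 69, 68, 83, 117, 140, 145, 143, 141, 143]
[22, 23, 22, 23, 23, 21, 19, 22, 27, 24, 12, 21, 9, 10, 14, 8, 16, 3, 10, 10, 16, 20, 22, 20, 18, 27, 20, 13, 11, 13, 15, 8, 14, 17, 17, 18, 18, 18, 19, 18]
```

Emit:
play_rows([
  [4,21,-10,0,0,0,4],
  [7.9,42.3,-25,0,0,0,4],
  [7.9,42.3,-45,0,0,0,4],
  [7.9,42.3,-60,0,0,0,4],
  [7.9,42.3,-63,0,0,0,4],
  [7.9,42.3,-63,0,0,0,4],
  [7.9,42.3,-63,0,0,0,4],
  [7.9,42.3,-63,0,0,0,4],
])

```text
clock: 7.8
tcp_pos: [0.5616, 0.1378, 0.1382]
orientation: [2.392, 2.036, 0.003]
contact_force: [0.7, 0.3, -0.3]
grip_width: 0.0076
```

Run:
```python
from bench import r
from h import *
o=r.get_obs();print(o['joints'].round(3),o['tcp_pos'],o['orientation'],o['contact_force'],o['moment'],o['clock'],o['grip_width'])
f=r.grab_frame("wrist");f["o"]=o;pickle.dump(f,open("wrist7.pkl","wb"));crop(f,220,180,340,280,6.5,"pics/wrist7.png")
f=r.grab_frame("side");f["o"]=o;pickle.dump(f,open("side7.pkl","wb"));crop(f,200,110,340,230,5,"pics/side7.png")
```

```text
[-0.651  0.446  0.392  1.9   -0.224  0.837 -0.304] [0.56163822 0.13777253 0.13823168] [2.39221681 2.03557066 0.00250308] [ 0.74847624  0.27442264 -0.27715364] [ 0.01347275  0.00076598 -0.00837698] 7.8 0.007596790302287434
```

View pics/wrist7.png

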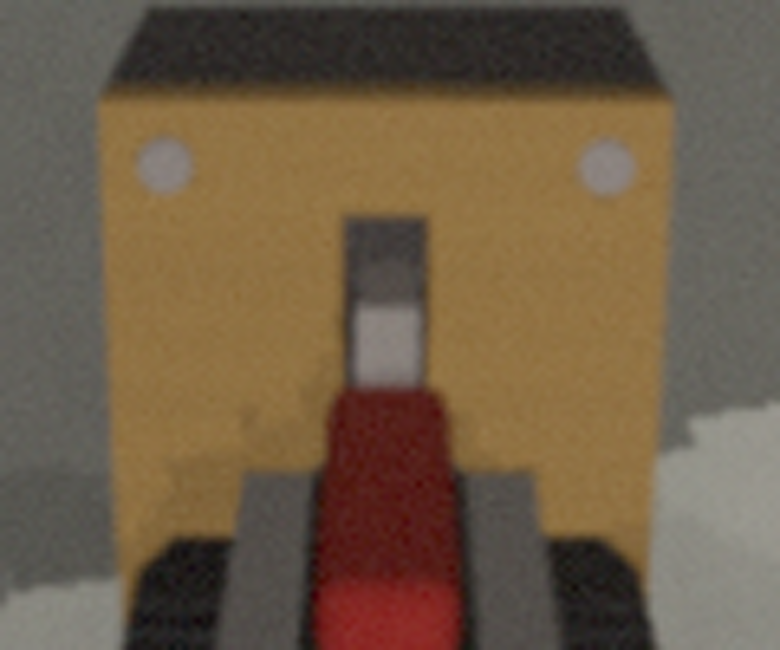

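View pics/side7.png

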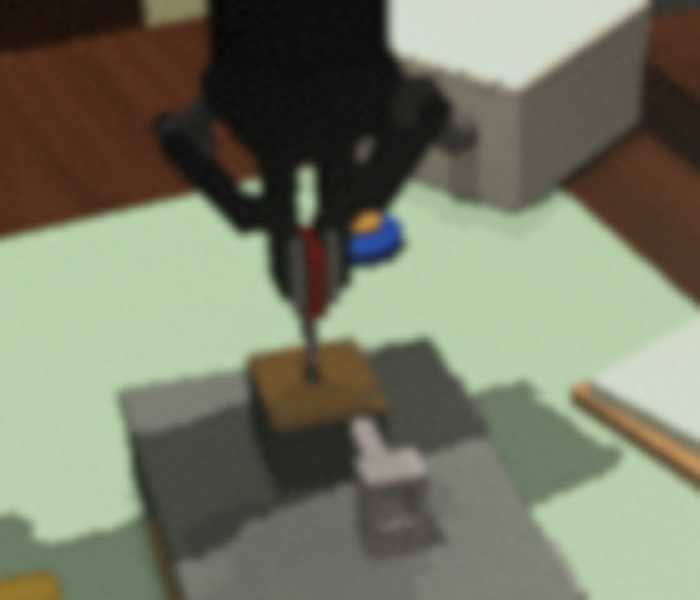

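Run:
```python
from h import *
f=pickle.load(open("wrist7.pkl","rb"))
b=f["color"][205:245,279:281].mean(1).round().astype(int)
for i in range(40): print(205+i,b[i],end=' ')
print()
print(f["color"][220,268:292,2].tolist(),f["color"][233,268:292].max(1).tolist())
for v in (212.5,213,213.5): print("slot front",tpt(280,v,40).round(2))
for v in (220,221,226.5,227,227.5): print(v,tpt(280,v,15).round(2),tpt(280,v,26).round(2))
print(tpt(273.5,220,40),tpt(285.5,220,40),tpt(275,233,15),tpt(284.5,233,15))
```

```text
205 [ 70 114 146] 206 [ 69 116 146] 207 [ 68 114 145] 208 [ 65 113 144] 209 [ 68 115 146] 210 [ 68 117 146] 211 [ 67 115 146] 212 [ 63 104 131] 213 [ 63  84 102] 214 [60 66 72] 215 [60 62 66] 216 [58 61 66] 217 [58 58 66] 218 [58 59 64] 219 [63 66 70] 220 [70 72 79] 221 [68 74 79] 222 [70 75 82] 223 [72 77 84] 224 [71 76 83] 225 [72 76 84] 226 [81 86 93] 227 [102 108 115] 228 [122 126 134] 229 [124 128 138] 230 [126 132 139] 231 [125 130 137] 232 [124 129 137] 233 [124 129 137] 234 [124 129 137] 235 [124 129 138] 236 [119 124 130] 237 [112 116 126] 238 [101 106 119] 239 [ 71  75 103] 240 [38 43 89] 241 [22 28 86] 242 [22 25 82] 243 [28 34 86] 244 [18 28 82] 
[143, 144, 144, 140, 119, 82, 64, 70, 74, 71, 73, 78, 80, 77, 75, 69, 70, 94, 128, 146, 146, 142, 146, 142] [143, 144, 144, 138, 120, 78, 95, 131, 138, 139, 137, 137, 137, 137, 138, 133, 110, 109, 139, 146, 145, 147, 146, 146]
slot front [17.45  1.01 40.  ]
slot front [17.14  1.01 40.  ]
slot front [16.83  1.02 40.  ]
220 [21.35  0.95 15.  ] [17.58  0.98 26.  ]
221 [20.81  0.95 15.  ] [17.    0.98 26.  ]
226.5 [17.8   0.96 15.  ] [13.78  0.99 26.  ]
227 [17.53  0.96 15.  ] [13.49  0.99 26.  ]
227.5 [17.25  0.96 15.  ] [13.2   0.99 26.  ]
[12.77582593 -2.83841854 40.        ] [12.78176196  4.28794716 40.        ] [14.19897767 -1.6367442  15.        ] [14.20274637  3.30089268 15.        ]
```

Emit:
play_rows([
  [-0.3,-1.6,0,0,0,0,4],
  [-0.3,-1.6,-5,0,0,0,4],
  [-0.3,-1.6,-8,0,0,0,4],
  [-0.3,-1.6,-11,0,0,0,4],
  [-0.3,-1.6,-11,0,0,0,4],
  [-0.3,-1.6,-11,0,0,0,4],
])

```text
clock: 8.5
tcp_pos: [0.5606, 0.1363, 0.1261]
orientation: [-2.392, -2.037, 0.0]
contact_force: [0.9, -0.8, -0.2]
grip_width: 0.0076
```

Run:
```python
from bench import r
from h import *
o=r.get_obs();print(o['joints'].round(3),o['tcp_pos'],o['orientation'],o['contact_force'],o['moment'],o['clock'],o['grip_width'])
f=r.grab_frame("wrist");f["o"]=o;pickle.dump(f,open("wrist8.pkl","wb"));crop(f,220,180,340,280,6.5,"pics/wrist8.png")
b=f["color"][205:245,279:281].mean(1).round().astype(int)
for i in range(40): print(205+i,b[i],end=' ')
```

```text
[-0.644  0.461  0.386  1.91  -0.232  0.814 -0.294] [0.56058786 0.13634845 0.12612844] [-2.39177004e+00 -2.03684847e+00  4.88831412e-04] [ 0.94116391 -0.75825754 -0.23994319] [-0.00867877  0.0169861  -0.01690341] 8.5 0.007646701948273082
205 [ 68 116 148] 206 [ 69 118 148] 207 [ 69 118 147] 208 [ 68 116 148] 209 [ 68 115 147] 210 [ 68 117 148] 211 [ 70 118 147] 212 [ 72 118 150] 213 [ 68 116 148] 214 [ 70 119 148] 215 [ 67 116 146] 216 [ 66 104 130] 217 [64 80 94] 218 [58 62 70] 219 [60 62 68] 220 [64 68 74] 221 [73 76 82] 222 [76 80 86] 223 [72 76 84] 224 [74 80 84] 225 [72 75 82] 226 [82 88 94] 227 [108 114 120] 228 [123 129 136] 229 [128 132 140] 230 [126 132 139] 231 [124 131 138] 232 [125 130 138] 233 [125 130 139] 234 [124 132 138] 235 [128 133 140] 236 [124 128 136] 237 [118 124 132] 238 [104 107 122] 239 [ 72  76 104] 240 [38 42 89] 241 [28 32 89] 242 [18 27 84] 243 [30 36 90] 244 [22 30 86]
```

View pics/wrist8.png

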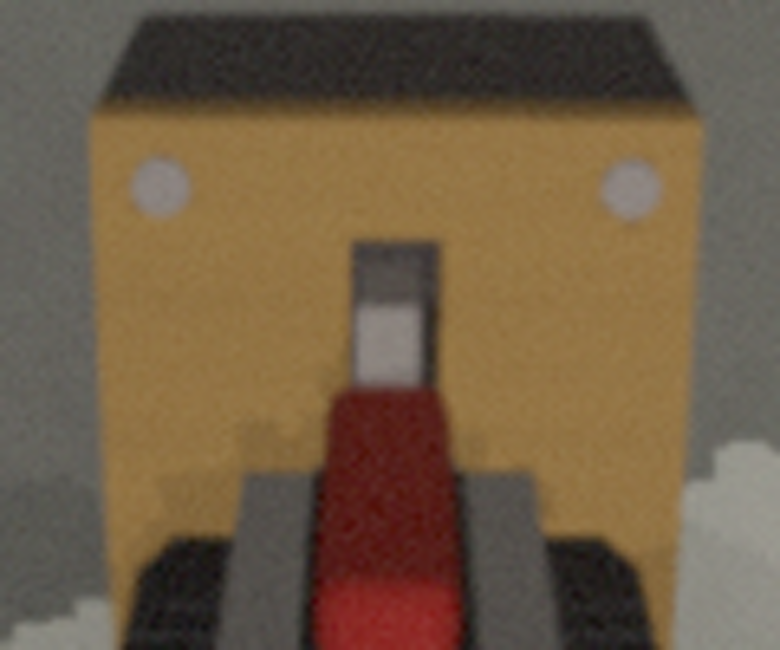

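Run:
```python
from h import *
for v in (216.3,216.7,217): print("slot front",tpt(280,v,29).round(2))
for v in (219.5,220,220.5): print(v,tpt(280,v,26).round(2))
for v in (226.6,227): print(v,tpt(280,v,15).round(2))
```

```text
slot front [18.72  0.99 29.  ]
slot front [18.49  0.99 29.  ]
slot front [18.31  0.99 29.  ]
219.5 [17.87  0.98 26.  ]
220 [17.58  0.98 26.  ]
220.5 [17.29  0.98 26.  ]
226.6 [17.75  0.96 15.  ]
227 [17.53  0.96 15.  ]
```

Emit:
play_rows([
  [0.5,-0.5,0,0,0,0,4],
  [0.5,-0.5,-3,0,0,0,4],
  [0.5,-0.5,-6,0,0,0,4],
  [0.5,-0.5,-9,0,0,0,4],
  [0.5,-0.5,-12,0,0,0,4],
  [0.5,-0.5,-12,0,0,0,4],
])

```text
clock: 9.15
tcp_pos: [0.5608, 0.1358, 0.1137]
orientation: [-2.392, -2.037, 0.001]
contact_force: [0.8, -0.3, -0.5]
grip_width: 0.0078
```

Run:
```python
from bench import r
from h import *
o=r.get_obs();print(o['tcp_pos'],o['orientation'],o['contact_force'],o['moment'],o['clock'],o['grip_width'])
f=r.grab_frame("wrist");f["o"]=o;pickle.dump(f,open("wrist9.pkl","wb"));crop(f,220,180,340,280,6.5,"pics/wrist9.png")
```

```text
[0.56075212 0.13577366 0.11371945] [-2.39156609e+00 -2.03660622e+00  1.48915870e-03] [ 0.77929887 -0.32847228 -0.52479564] [-0.02091432  0.0311379  -0.04148697] 9.15 0.007833058622860675
```

View pics/wrist9.png

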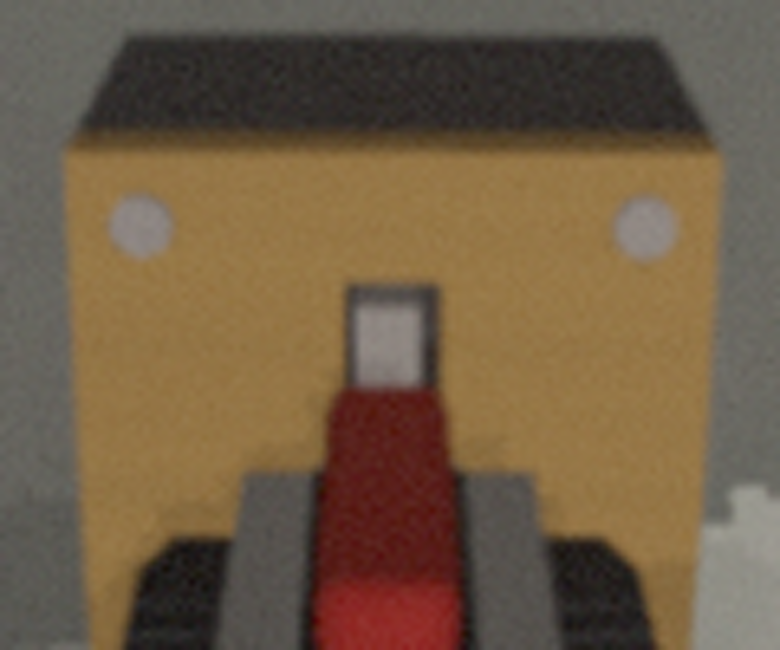

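Emit:
play_rows([
  [0.3,-0.3,0,0,0,0,4],
  [0.3,-0.3,-3,0,0,0,4],
  [0.3,-0.3,-5,0,0,0,4],
  [0.3,-0.3,-7,0,0,0,4],
  [0.3,-0.3,-8,0,0,0,4],
  [0.3,-0.3,-8,0,0,0,4],
])

```text
clock: 9.8
tcp_pos: [0.5613, 0.1355, 0.1061]
orientation: [-2.392, -2.037, 0.001]
contact_force: [0.0, 0.5, -1.1]
grip_width: 0.0081
```

Emit:
play_rows([
  [0,0,-1,0,0,0,4],
  [0,0,-1,0,0,0,4],
])

```text
clock: 10.0
tcp_pos: [0.5614, 0.1356, 0.1052]
orientation: [-2.392, -2.037, 0.0]
contact_force: [-0.3, 0.0, 0.2]
grip_width: 0.0075
```

Emit:
play_rows([
  [0,0,-0.7,0,0,0,4],
  [0,0,-0.7,0,0,0,4],
])

```text
clock: 10.2
tcp_pos: [0.5615, 0.1355, 0.1046]
orientation: [2.392, 2.037, 0.0]
contact_force: [-0.1, 0.1, -1.5]
grip_width: 0.0078
```

Run:
```python
from bench import r
from h import *
o=r.get_obs();print(o['tcp_pos'],o['orientation'],o['contact_force'],o['moment'],o['clock'],o['grip_width'])
f=r.grab_frame("wrist");f["o"]=o;pickle.dump(f,open("wrist10.pkl","wb"));crop(f,220,180,340,280,6.5,"pics/wrist10.png")
```

```text
[0.56145072 0.13554235 0.10457695] [2.39181224e+00 2.03682457e+00 4.11610361e-05] [-0.07692581  0.11403286 -1.48807148] [-0.02432333 -0.01538484  0.01885598] 10.2 0.007845535982032716
```

View pics/wrist10.png

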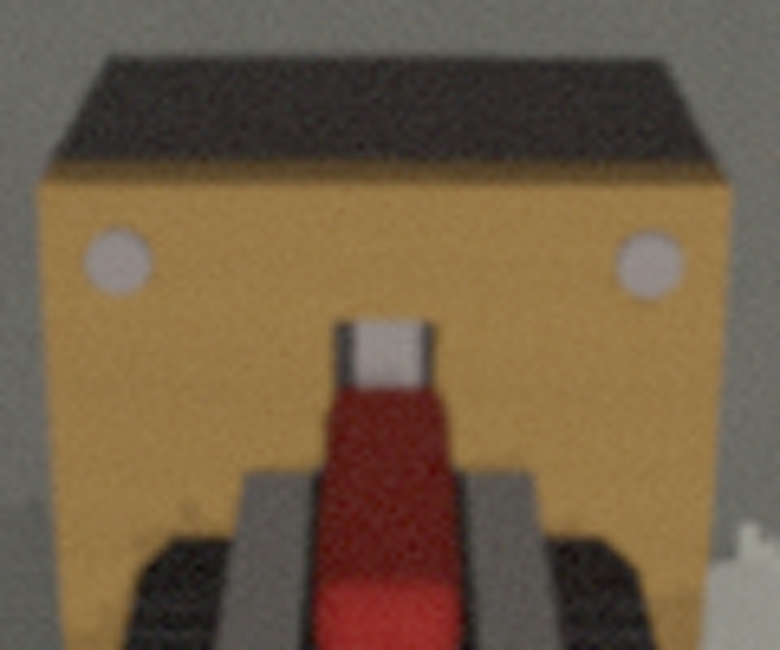

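Emit:
play_rows([
  [0,0,-0.5,0,0,0,4],
  [0,0,-0.5,0,0,0,4],
])

```text
clock: 10.45
tcp_pos: [0.5615, 0.1356, 0.1044]
orientation: [-2.392, -2.037, -0.0]
contact_force: [-1.6, -0.7, 3.2]
grip_width: 0.0078
```

Emit:
play_rows([
  [0,0,-0.4,0,0,0,4],
  [0,0,-0.4,0,0,0,4],
])

```text
clock: 10.65
tcp_pos: [0.5615, 0.1356, 0.1044]
orientation: [-2.392, -2.036, -0.001]
contact_force: [-2.3, 0.0, 7.5]
grip_width: 0.008
```

Emit:
play_rows([
  [0,0,-0.3,0,0,0,4],
  [0,0,-0.3,0,0,0,4],
])

```text
clock: 10.85
tcp_pos: [0.5616, 0.1356, 0.1044]
orientation: [-2.392, -2.036, -0.001]
contact_force: [-4.2, -0.5, 10.4]
grip_width: 0.0078
```

Emit:
play_rows([
  [0,0,0.6,0,0,0,4],
  [0,0,0.6,0,0,0,4],
])

```text
clock: 11.05
tcp_pos: [0.5616, 0.1355, 0.1044]
orientation: [-2.392, -2.037, -0.001]
contact_force: [-2.7, -0.0, 6.0]
grip_width: 0.0077
```

```bash
cat > st.py <<'E'
from bench import r
import numpy as np
from scipy.spatial.transform import Rotation as Ro
o=r.get_obs();A=Ro.from_rotvec(o['orientation']).as_matrix()
print("az %.2f"%np.degrees(np.arctan2(A[1,0],A[0,0])),"tilt",A[:2,2].round(4),(o['tcp_pos']*1000).round(2),"F",o['contact_force'].round(2),"M",o['moment'].round(3),o['clock'],"j7",o['joints'].round(2))
E
python3 st.py
```

```text
az 80.83 tilt [0.0003 0.0003] [561.57 135.53 104.44] F [-2.68 -0.    6.04] M [-0.086  0.584  0.033] 11.05 j7 [-0.63  0.49  0.37  1.92 -0.25  0.77 -0.28]
```

Emit:
play_rows([
  [0,0,0,0,0,-0.05,4],
  [0,0,0,0,0,-0.1,4],
  [0,0,0,0,0,-0.15,4],
  [0,0,0,0,0,-0.2,4],
  [0,0,0,0,0,-0.2,4],
])

```text
clock: 11.55
tcp_pos: [0.5621, 0.1358, 0.1044]
orientation: [2.584, 1.786, 0.002]
contact_force: [-0.5, 0.2, 5.2]
grip_width: 0.0077
```

```bash
python3 st.py
```

```text
az 69.31 tilt [0.0012 0.0003] [562.06 135.8  104.44] F [-0.45  0.15  5.17] M [-0.016  0.122  0.011] 11.55 j7 [-0.67  0.5   0.42  1.92 -0.29  0.78 -0.45]
```

Emit:
play_rows([
  [0,0,0,0,0,-0.06,4],
  [0,0,0,0,0,-0.12,4],
  [0,0,0,0,0,-0.18,4],
  [0,0,0,0,0,-0.24,4],
  [0,0,0,0,0,-0.3,4],
  [0,0,0,0,0,-0.3,4],
])

```text
clock: 12.15
tcp_pos: [0.562, 0.1363, 0.1044]
orientation: [-2.822, -1.38, -0.002]
contact_force: [-0.1, 1.0, 5.4]
grip_width: 0.008
```

```bash
python3 st.py
```

```text
az 52.13 tilt [0.001  0.0007] [561.95 136.28 104.43] F [-0.13  0.97  5.44] M [ 0.262  0.276 -0.021] 12.15 j7 [-0.73  0.52  0.5   1.93 -0.34  0.78 -0.69]
```

Emit:
play_rows([
  [0,0,0,0,0,-0.05,4],
  [0,0,0,0,0,-0.1,4],
  [0,0,0,0,0,-0.1,4],
])

```text
clock: 12.45
tcp_pos: [0.5619, 0.1364, 0.1045]
orientation: [-2.887, -1.238, -0.002]
contact_force: [-1.2, 0.6, 5.8]
grip_width: 0.008
```

```bash
python3 st.py
```

```text
az 46.42 tilt [0.001  0.0009] [561.95 136.36 104.45] F [-1.15  0.59  5.78] M [ 0.23   0.258 -0.01 ] 12.45 j7 [-0.75  0.52  0.53  1.93 -0.36  0.79 -0.78]
```

Emit:
play_rows([
  [0,0,0,0,0,-0.05,4],
  [0,0,0,0,0,-0.1,4],
  [0,0,0,0,0,-0.1,4],
])

```text
clock: 12.75
tcp_pos: [0.5619, 0.1364, 0.1044]
orientation: [-2.945, -1.092, -0.002]
contact_force: [-1.7, 1.7, 5.9]
grip_width: 0.0077
```

```bash
python3 st.py
```

```text
az 40.69 tilt [0.0009 0.0009] [561.88 136.38 104.43] F [-1.68  1.7   5.9 ] M [0.33  0.323 0.013] 12.75 j7 [-0.76  0.53  0.56  1.93 -0.38  0.79 -0.86]
```

Emit:
play_rows([
  [0,0,0,0,0,-0.05,4],
  [0,0,0,0,0,-0.1,4],
  [0,0,0,0,0,-0.1,4],
])

```text
clock: 13.05
tcp_pos: [0.5619, 0.1365, 0.1044]
orientation: [-2.996, -0.944, -0.002]
contact_force: [-1.4, 2.3, 5.9]
grip_width: 0.0078
```

```bash
python3 st.py
```

```text
az 34.96 tilt [0.0008 0.0011] [561.88 136.45 104.45] F [-1.36  2.33  5.86] M [0.416 0.314 0.063] 13.05 j7 [-0.78  0.53  0.58  1.93 -0.4   0.79 -0.94]
```

Emit:
play_rows([
  [0,0,0,0,0,-0.05,4],
  [0,0,0,0,0,-0.1,4],
  [0,0,0,0,0,-0.1,4],
])

```text
clock: 13.35
tcp_pos: [0.5618, 0.1366, 0.1044]
orientation: [-3.039, -0.793, -0.002]
contact_force: [-1.1, 1.0, 6.0]
grip_width: 0.0078
```

```bash
python3 st.py
```

```text
az 29.25 tilt [0.0007 0.0011] [561.84 136.57 104.43] F [-1.12  1.02  6.03] M [ 0.387  0.362 -0.009] 13.35 j7 [-0.8   0.54  0.61  1.93 -0.42  0.8  -1.02]
```

Emit:
play_rows([
  [0,0,0,0,0,-0.04,4],
  [0,0,0,0,0,-0.07,4],
  [0,0,0,0,0,-0.07,4],
])

```text
clock: 13.65
tcp_pos: [0.5618, 0.1368, 0.1044]
orientation: [-3.064, -0.687, -0.002]
contact_force: [-1.4, 2.2, 6.5]
grip_width: 0.0079
```

```bash
python3 st.py
```

```text
az 25.28 tilt [0.0007 0.0014] [561.81 136.81 104.43] F [-1.4   2.18  6.49] M [0.509 0.4   0.055] 13.65 j7 [-0.81  0.54  0.63  1.93 -0.44  0.8  -1.08]
```

Emit:
play_rows([
  [0,0,0,0,0,-0.03,4],
  [0,0,0,0,0,-0.06,4],
  [0,0,0,0,0,-0.06,4],
])

```text
clock: 13.95
tcp_pos: [0.5618, 0.137, 0.1044]
orientation: [-3.083, -0.595, -0.001]
contact_force: [-2.3, 2.3, 5.7]
grip_width: 0.0079
```

```bash
python3 st.py
```

```text
az 21.85 tilt [0.0006 0.0016] [561.79 136.96 104.45] F [-2.31  2.33  5.74] M [0.62  0.377 0.025] 13.95 j7 [-0.83  0.55  0.64  1.93 -0.45  0.8  -1.12]
```

Emit:
play_rows([
  [0,0,0,0,0,-0.03,4],
  [0,0,0,0,0,-0.06,4],
  [0,0,0,0,0,-0.06,4],
])

```text
clock: 14.25
tcp_pos: [0.5617, 0.137, 0.1044]
orientation: [-3.1, -0.502, -0.001]
contact_force: [-1.5, 2.3, 6.6]
grip_width: 0.008
```

```bash
python3 st.py
python3 - <<'E'
from bench import r
from h import *
f=r.grab_frame("side");pickle.dump(f,open("side11.pkl","wb"));crop(f,220,160,310,230,8,"pics/side11.png")
f=r.grab_frame("wrist");pickle.dump(f,open("wrist11.pkl","wb"));crop(f,180,140,400,300,3.6,"pics/wrist11.png")
E
```

```text
az 18.41 tilt [0.0004 0.0017] [561.72 137.03 104.44] F [-1.48  2.26  6.56] M [0.662 0.447 0.051] 14.25 j7 [-0.84  0.55  0.66  1.93 -0.46  0.81 -1.17]
```

View pics/side11.png

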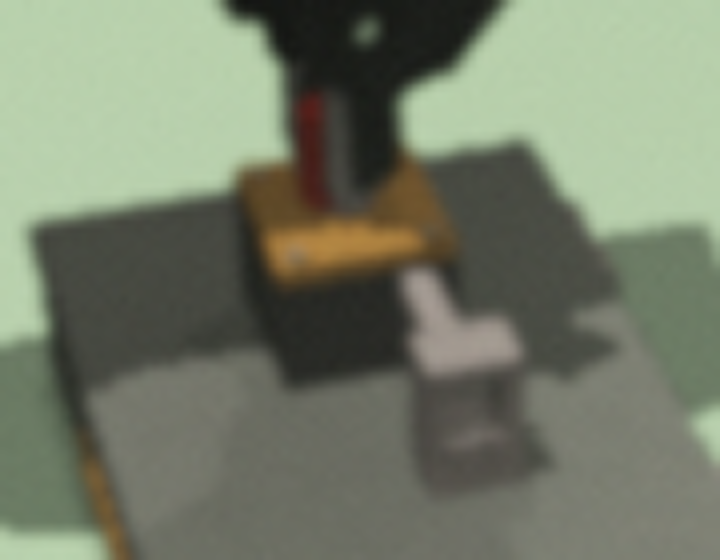

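View pics/wrist11.png

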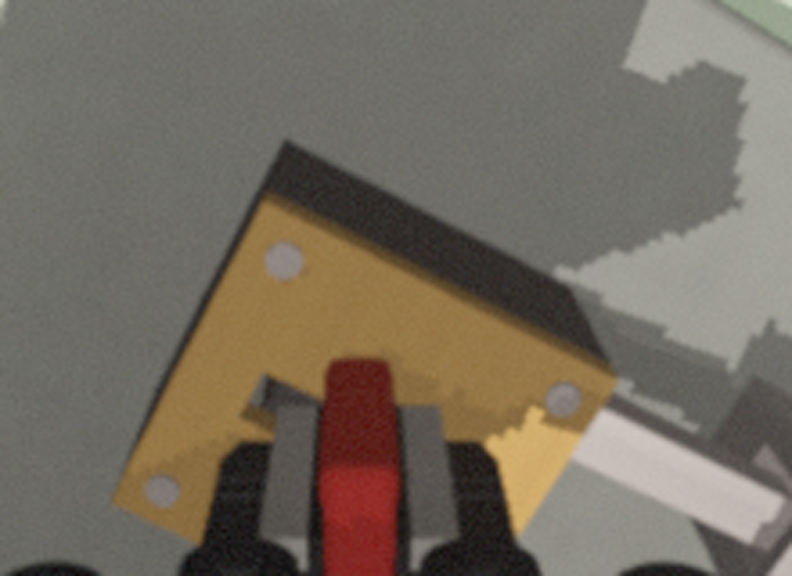

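Emit:
play_rows([
  [0,0,0,0,0,-0.03,4],
  [0,0,0,0,0,-0.05,4],
  [0,0,0,0,0,-0.05,4],
])

```text
clock: 14.65
tcp_pos: [0.5617, 0.1371, 0.1044]
orientation: [-3.111, -0.425, -0.001]
contact_force: [-1.3, 2.9, 7.3]
grip_width: 0.0079
```

```bash
python3 st.py
```

```text
az 15.57 tilt [0.0003 0.0018] [561.66 137.09 104.44] F [-1.34  2.92  7.26] M [0.632 0.527 0.078] 14.65 j7 [-0.85  0.56  0.67  1.93 -0.47  0.81 -1.21]
```

Emit:
play_rows([
  [0,0,0,0,0,-0.03,4],
  [0,0,0,0,0,-0.05,4],
  [0,0,0,0,0,-0.05,4],
])

```text
clock: 14.95
tcp_pos: [0.5616, 0.1371, 0.1044]
orientation: [-3.121, -0.347, -0.001]
contact_force: [-1.9, 2.8, 5.9]
grip_width: 0.0081
```

```bash
python3 st.py
```

```text
az 12.70 tilt [0.0002 0.0018] [561.61 137.09 104.43] F [-1.91  2.76  5.87] M [0.657 0.553 0.016] 14.95 j7 [-0.85  0.56  0.68  1.93 -0.48  0.81 -1.25]
```

Emit:
play_rows([
  [0,0,0,0,0,-0.03,4],
  [0,0,0,0,0,-0.05,4],
  [0,0,0,0,0,-0.05,4],
])

```text
clock: 15.25
tcp_pos: [0.5616, 0.1371, 0.1044]
orientation: [-3.128, -0.269, -0.001]
contact_force: [-2.3, 3.0, 6.3]
grip_width: 0.0075
```

```bash
python3 st.py
```

```text
az 9.84 tilt [0.0002 0.0018] [561.63 137.11 104.43] F [-2.34  2.98  6.34] M [0.723 0.521 0.027] 15.25 j7 [-0.86  0.57  0.7   1.94 -0.49  0.82 -1.29]
```

Emit:
play_rows([
  [0,0,0,0,0,-0.03,4],
  [0,0,0,0,0,-0.05,4],
  [0,0,0,0,0,-0.05,4],
])

```text
clock: 15.55
tcp_pos: [0.5617, 0.1371, 0.1044]
orientation: [-3.134, -0.191, -0.001]
contact_force: [-2.4, 3.2, 6.6]
grip_width: 0.0077
```

```bash
python3 st.py
```

```text
az 6.97 tilt [0.0003 0.0019] [561.67 137.09 104.45] F [-2.44  3.22  6.57] M [0.684 0.573 0.005] 15.55 j7 [-0.87  0.57  0.71  1.94 -0.51  0.82 -1.33]
```

Emit:
play_rows([
  [0,0,0,0,0,-0.03,4],
  [0,0,0,0,0,-0.05,4],
  [0,0,0,0,0,-0.05,4],
])

```text
clock: 15.85
tcp_pos: [0.5617, 0.1371, 0.1045]
orientation: [-3.138, -0.113, -0.001]
contact_force: [-2.0, 3.1, 5.8]
grip_width: 0.0076
```

```bash
python3 st.py
```

```text
az 4.11 tilt [0.0004 0.0018] [561.73 137.09 104.46] F [-2.    3.07  5.76] M [0.669 0.508 0.029] 15.85 j7 [-0.88  0.57  0.72  1.94 -0.52  0.82 -1.37]
```

Emit:
play_rows([
  [0,0,0,0,0,-0.03,4],
  [0,0,0,0,0,-0.05,4],
  [0,0,0,0,0,-0.05,4],
])

```text
clock: 16.15
tcp_pos: [0.5618, 0.1372, 0.1045]
orientation: [-3.14, -0.034, -0.001]
contact_force: [-2.3, 3.2, 6.9]
grip_width: 0.0083
```

```bash
python3 st.py
```

```text
az 1.25 tilt [0.0004 0.0019] [561.76 137.16 104.45] F [-2.34  3.22  6.86] M [0.671 0.419 0.08 ] 16.15 j7 [-0.89  0.58  0.74  1.94 -0.53  0.83 -1.41]
```

Emit:
play_rows([
  [0,0,0,0,0,-0.03,4],
  [0,0,0,0,0,-0.05,4],
  [0,0,0,0,0,-0.05,4],
])

```text
clock: 16.45
tcp_pos: [0.5618, 0.1371, 0.1044]
orientation: [-3.139, 0.044, -0.001]
contact_force: [-1.2, 2.9, 6.7]
grip_width: 0.0076
```

```bash
python3 st.py
python3 - <<'E'
from bench import r
from h import *
f=r.grab_frame("wrist");pickle.dump(f,open("wrist12.pkl","wb"));crop(f,180,140,420,320,3.3,"pics/wrist12.png")
E
```

```text
az -1.62 tilt [0.0005 0.0018] [561.79 137.13 104.43] F [-1.21  2.9   6.66] M [0.751 0.425 0.007] 16.45 j7 [-0.9   0.58  0.75  1.94 -0.54  0.83 -1.45]
```

View pics/wrist12.png

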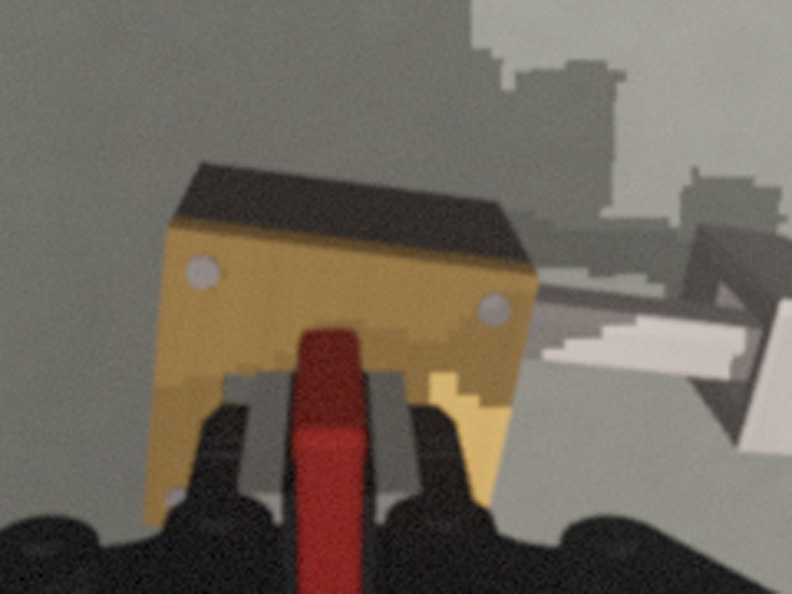

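Emit:
play_rows([
  [0,0,0,0,0,-0.03,4],
  [0,0,0,0,0,-0.05,4],
  [0,0,0,0,0,-0.05,4],
])

```text
clock: 16.8
tcp_pos: [0.5618, 0.1372, 0.1044]
orientation: [-3.137, 0.123, -0.001]
contact_force: [-1.0, 2.8, 5.8]
grip_width: 0.0077
```

```bash
python3 st.py
```

```text
az -4.48 tilt [0.0005 0.002 ] [561.81 137.23 104.45] F [-0.97  2.79  5.8 ] M [0.724 0.379 0.037] 16.8 j7 [-0.91  0.59  0.76  1.94 -0.55  0.83 -1.49]
```

Emit:
play_rows([
  [0,0,0,0,0,-0.03,4],
  [0,0,0,0,0,-0.05,4],
  [0,0,0,0,0,-0.05,4],
])

```text
clock: 17.1
tcp_pos: [0.5619, 0.1373, 0.1045]
orientation: [-3.133, 0.201, -0.001]
contact_force: [-1.7, 3.1, 5.6]
grip_width: 0.0078
```

```bash
python3 st.py
```

```text
az -7.34 tilt [0.0007 0.002 ] [561.89 137.33 104.46] F [-1.73  3.14  5.6 ] M [0.822 0.389 0.075] 17.1 j7 [-0.92  0.59  0.78  1.94 -0.56  0.84 -1.53]
```

Emit:
play_rows([
  [0,0,0,0,0,-0.03,4],
  [0,0,0,0,0,-0.05,4],
  [0,0,0,0,0,-0.05,4],
])

```text
clock: 17.4
tcp_pos: [0.5619, 0.1375, 0.1045]
orientation: [-3.127, 0.279, -0.001]
contact_force: [-1.1, 4.0, 5.9]
grip_width: 0.0075
```

```bash
python3 st.py
```

```text
az -10.19 tilt [0.0008 0.0022] [561.94 137.49 104.46] F [-1.09  4.01  5.91] M [0.908 0.34  0.005] 17.4 j7 [-0.92  0.6   0.79  1.94 -0.57  0.84 -1.57]
```

Emit:
play_rows([
  [0,0,0,0,0,-0.03,4],
  [0,0,0,0,0,-0.04,4],
  [0,0,0,0,0,-0.04,4],
])

```text
clock: 17.7
tcp_pos: [0.562, 0.1376, 0.1045]
orientation: [-3.121, 0.341, -0.001]
contact_force: [-0.9, 4.2, 5.8]
grip_width: 0.0081
```

```bash
python3 st.py
```

```text
az -12.47 tilt [0.0008 0.0024] [561.96 137.61 104.46] F [-0.94  4.23  5.83] M [0.972 0.361 0.057] 17.7 j7 [-0.93  0.6   0.8   1.94 -0.58  0.84 -1.61]
```

Emit:
play_rows([
  [0,0,0,0,0,-0.02,4],
  [0,0,0,0,0,-0.03,4],
  [0,0,0,0,0,-0.03,4],
])

```text
clock: 18.0
tcp_pos: [0.562, 0.1377, 0.1045]
orientation: [-3.115, 0.387, -0.001]
contact_force: [-1.9, 3.9, 5.0]
grip_width: 0.0081
```

```bash
python3 st.py
```

```text
az -14.18 tilt [0.0008 0.0025] [561.99 137.7  104.47] F [-1.9   3.92  5.03] M [1.072 0.277 0.062] 18.0 j7 [-0.94  0.61  0.81  1.94 -0.59  0.84 -1.63]
```

Emit:
play_rows([
  [0,0,0,0,0,-0.02,4],
  [0,0,0,0,0,-0.03,4],
  [0,0,0,0,0,-0.03,4],
])

```text
clock: 18.3
tcp_pos: [0.562, 0.1378, 0.1045]
orientation: [-3.109, 0.434, -0.001]
contact_force: [-1.1, 3.9, 6.3]
grip_width: 0.0078
```

```bash
python3 st.py
```

```text
az -15.90 tilt [0.0008 0.0025] [561.98 137.77 104.46] F [-1.1   3.93  6.31] M [1.069 0.232 0.061] 18.3 j7 [-0.94  0.61  0.81  1.94 -0.59  0.85 -1.65]
```

Emit:
play_rows([
  [0,0,0,0,0,-0.02,4],
  [0,0,0,0,0,-0.03,4],
  [0,0,0,0,0,-0.03,4],
])

```text
clock: 18.6
tcp_pos: [0.562, 0.1378, 0.1045]
orientation: [-3.102, 0.481, -0.001]
contact_force: [-1.4, 4.1, 5.9]
grip_width: 0.0079
```

```bash
python3 st.py
```

```text
az -17.62 tilt [0.0008 0.0026] [561.97 137.78 104.46] F [-1.45  4.13  5.86] M [1.079 0.309 0.073] 18.6 j7 [-0.94  0.61  0.82  1.94 -0.6   0.85 -1.68]
```

Emit:
play_rows([
  [0,0,0,0,0,-0.02,4],
  [0,0,0,0,0,-0.03,4],
  [0,0,0,0,0,-0.03,4],
])

```text
clock: 18.9
tcp_pos: [0.5621, 0.138, 0.1045]
orientation: [-3.094, 0.526, -0.001]
contact_force: [-1.6, 4.2, 5.5]
grip_width: 0.0079
```

```bash
python3 st.py
python3 - <<'E'
from bench import r
from h import *
f=r.grab_frame("side");pickle.dump(f,open("side13.pkl","wb"));crop(f,220,160,310,230,8,"pics/side13.png")
f=r.grab_frame("wrist");pickle.dump(f,open("wrist13.pkl","wb"));crop(f,180,140,420,320,3.3,"pics/wrist13.png")
E
```

```text
az -19.31 tilt [0.001  0.0027] [562.06 137.97 104.45] F [-1.62  4.2   5.46] M [1.119 0.248 0.157] 18.9 j7 [-0.95  0.62  0.83  1.94 -0.61  0.85 -1.7 ]
```

View pics/wrist13.png

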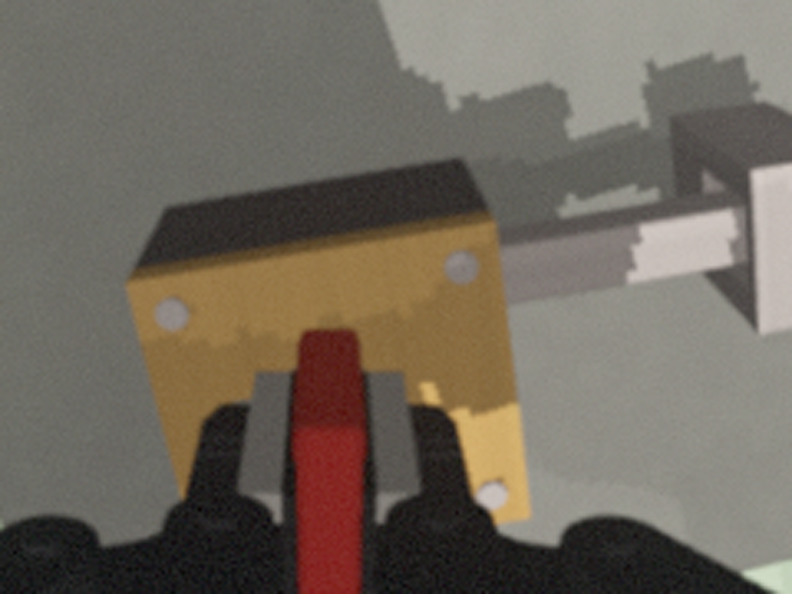

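View pics/side13.png

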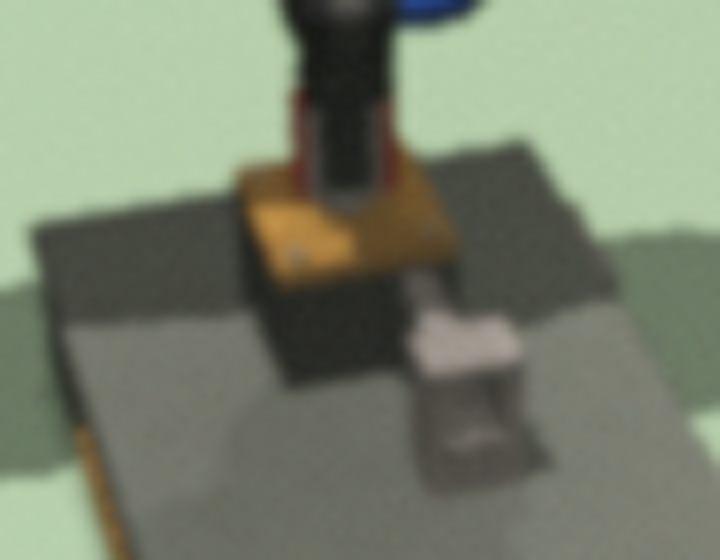

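Emit:
play_rows([
  [0,0,0,0,0,0,4],
])

```text
clock: 19.1
tcp_pos: [0.5621, 0.138, 0.1045]
orientation: [-3.094, 0.526, -0.001]
contact_force: [-1.7, 5.0, 6.1]
grip_width: 0.0077
```

```bash
python3 st.py
```

```text
az -19.29 tilt [0.0009 0.0027] [562.06 137.97 104.46] F [-1.66  4.95  6.13] M [1.128 0.238 0.163] 19.1 j7 [-0.95  0.62  0.83  1.94 -0.61  0.85 -1.7 ]
```

Emit:
play_rows([
  [0,0,0,0,0,0,4],
])

```text
clock: 19.2
tcp_pos: [0.5621, 0.138, 0.1045]
orientation: [-3.094, 0.526, -0.001]
contact_force: [-0.8, 4.1, 5.8]
grip_width: 0.0078
```

```bash
python3 st.py
```

```text
az -19.30 tilt [0.001  0.0027] [562.09 137.96 104.46] F [-0.83  4.15  5.8 ] M [1.095 0.253 0.181] 19.2 j7 [-0.95  0.62  0.83  1.94 -0.61  0.85 -1.7 ]
```

Emit:
play_rows([
  [0,0,0,0,0,-0.002,4],
  [0,0,0,0,0,-0.002,4],
])

```text
clock: 19.4
tcp_pos: [0.5621, 0.138, 0.1045]
orientation: [-3.094, 0.529, -0.001]
contact_force: [-0.7, 5.3, 6.1]
grip_width: 0.0077
```

```bash
python3 st.py
```

```text
az -19.41 tilt [0.001  0.0028] [562.06 137.98 104.46] F [-0.74  5.28  6.06] M [1.161 0.237 0.181] 19.4 j7 [-0.95  0.62  0.83  1.94 -0.61  0.85 -1.7 ]
```

Emit:
play_rows([
  [0,0,0,0,0,0,4],
])

```text
clock: 19.5
tcp_pos: [0.5621, 0.138, 0.1045]
orientation: [-3.094, 0.529, -0.001]
contact_force: [-0.6, 4.2, 4.5]
grip_width: 0.0079
```

```bash
python3 st.py
```

```text
az -19.40 tilt [0.001  0.0027] [562.08 137.99 104.47] F [-0.61  4.23  4.5 ] M [1.095 0.195 0.145] 19.5 j7 [-0.95  0.62  0.83  1.94 -0.61  0.85 -1.7 ]
```

Emit:
play_rows([
  [0,0,0,0,0,-0.004,4],
  [0,0,0,0,0,-0.004,4],
])

```text
clock: 19.7
tcp_pos: [0.562, 0.138, 0.1044]
orientation: [-3.093, 0.535, -0.001]
contact_force: [-1.3, 4.7, 6.0]
grip_width: 0.0077
```

```bash
python3 st.py
```

```text
az -19.64 tilt [0.0009 0.0028] [562.05 138.   104.43] F [-1.28  4.73  6.02] M [1.116 0.222 0.172] 19.7 j7 [-0.95  0.62  0.83  1.94 -0.61  0.85 -1.71]
```

Emit:
play_rows([
  [0,0,0,0,0,0,4],
])

```text
clock: 19.8
tcp_pos: [0.5621, 0.138, 0.1045]
orientation: [-3.093, 0.535, -0.001]
contact_force: [-0.9, 5.3, 5.9]
grip_width: 0.008
```

```bash
python3 st.py
```

```text
az -19.63 tilt [0.0011 0.0028] [562.12 138.01 104.48] F [-0.86  5.32  5.87] M [1.071 0.233 0.178] 19.8 j7 [-0.95  0.62  0.83  1.94 -0.61  0.85 -1.71]
```

Emit:
play_rows([
  [0,0,0,0,0,0.05,4],
  [0,0,0,0,0,0.15,4],
  [0,0,0,0,0,0.25,4],
  [0,0,0,0,0,0.35,4],
  [0,0,0,0,0,0.45,4],
  [0,0,0,0,0,0.55,4],
  [0,0,0,0,0,0.65,4],
  [0,0,0,0,0,0.75,4],
  [0,0,0,0,0,0.85,4],
  [0,0,0,0,0,0.95,4],
  [0,0,0,0,0,1.05,4],
  [0,0,0,0,0,1.1,4],
])

```text
clock: 21.0
tcp_pos: [0.5617, 0.1352, 0.1044]
orientation: [2.919, 1.162, 0.001]
contact_force: [-2.3, -0.5, 5.9]
grip_width: 0.0073
```

```bash
python3 st.py
```

```text
az 43.43 tilt [0.0005 0.0001] [561.72 135.19 104.44] F [-2.26 -0.51  5.91] M [-0.234  0.394 -0.053] 21.0 j7 [-0.75  0.52  0.54  1.93 -0.37  0.79 -0.82]
```

Emit:
play_rows([
  [0,0,0,0,0,0.08,4],
  [0,0,0,0,0,0.18,4],
  [0,0,0,0,0,0.28,4],
  [0,0,0,0,0,0.38,4],
  [0,0,0,0,0,0.48,4],
  [0,0,0,0,0,0.56,4],
  [0,0,0,0,0,0.62,4],
  [0,0,0,0,0,0.656,4],
  [0,0,0,0,0,0.656,4],
  [0,0,0,0,0,0.656,4],
])

```text
clock: 22.0
tcp_pos: [0.5621, 0.1354, 0.1044]
orientation: [2.392, 2.035, 0.002]
contact_force: [-0.9, -1.1, 6.4]
grip_width: 0.0077
```

```bash
python3 st.py
python3 - <<'E'
from bench import r
from h import *
f=r.grab_frame("wrist");pickle.dump(f,open("wrist14.pkl","wb"));crop(f,220,180,340,280,6.5,"pics/wrist14.png")
E
```

```text
az 80.78 tilt [0.0013 0.0002] [562.1  135.41 104.43] F [-0.88 -1.05  6.37] M [-0.201  0.096  0.026] 22.0 j7 [-0.63  0.49  0.37  1.92 -0.25  0.77 -0.28]
```

View pics/wrist14.png

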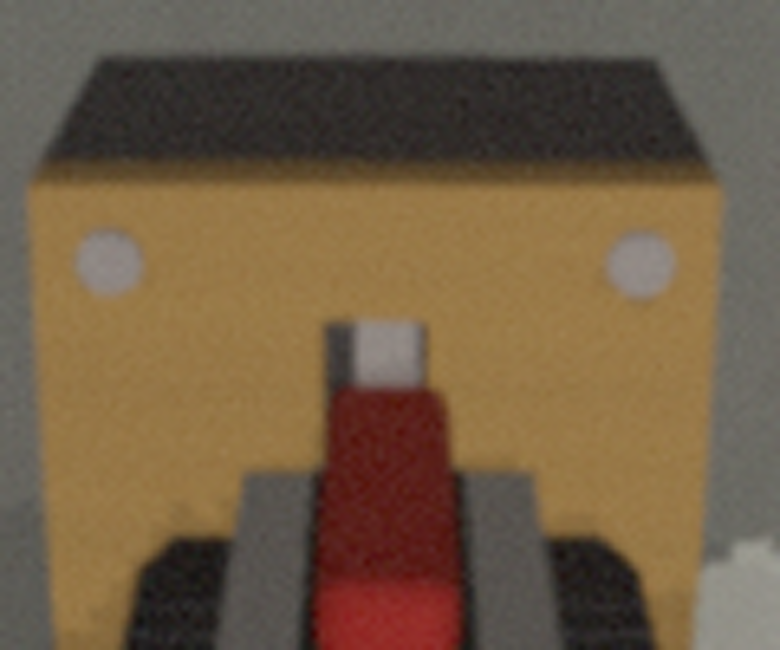

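Emit:
play_rows([
  [-0.6,0.1,0,0,0,0,4],
  [-0.6,0.1,1,0,0,0,4],
  [-0.6,0.1,2,0,0,0,4],
  [-0.6,0.1,4,0,0,0,4],
  [-0.6,0.1,4,0,0,0,4],
])

```text
clock: 22.55
tcp_pos: [0.5607, 0.1358, 0.108]
orientation: [-2.392, -2.037, 0.0]
contact_force: [0.1, 0.3, -0.9]
grip_width: 0.0078
```

```bash
python3 st.py
```

```text
az 80.84 tilt [-0.0003  0.    ] [560.66 135.78 107.98] F [ 0.12  0.3  -0.86] M [-0.015 -0.006  0.064] 22.55 j7 [-0.63  0.49  0.37  1.92 -0.25  0.78 -0.28]
```

Emit:
play_rows([
  [0,0,3,0,0,0,4],
  [0,0,6,0,0,0,4],
  [0,0,9,0,0,0,4],
  [0,0,12,0,0,0,4],
])

```text
clock: 22.95
tcp_pos: [0.5609, 0.1357, 0.1204]
orientation: [2.392, 2.037, 0.0]
contact_force: [-0.0, -0.8, -0.4]
grip_width: 0.0077
```

Emit:
play_rows([
  [0,0,5,0,0,0,4],
  [0,0,10,0,0,0,4],
  [0,0,16,0,0,0,4],
  [0,0,24,0,0,0,4],
  [0,0,44,0,0,0,4],
  [-6,-40,80,0,0,0,4],
  [-6,-40,80,0,0,0,4],
  [-6,-40,80,0,0,0,4],
])

```text
clock: 23.75
tcp_pos: [0.5557, 0.0943, 0.2017]
orientation: [2.394, 2.033, 0.004]
contact_force: [-0.1, 0.1, -0.4]
grip_width: 0.0077
```

```bash
python3 st.py
python3 - <<'E'
from bench import r
from h import *
f=r.grab_frame("wrist");pickle.dump(f,open("wrist15.pkl","wb"));crop(f,180,100,380,320,2.7,"pics/wrist15.png")
f=r.grab_frame("side");crop(f,200,110,340,230,5,"pics/side15.png")
E
```

```text
az 80.67 tilt [0.0029 0.001 ] [555.66  94.31 201.75] F [-0.07  0.1  -0.37] M [ 0.051 -0.008  0.036] 23.75 j7 [-0.62  0.34  0.43  1.88 -0.17  0.95 -0.28]
```

View pics/wrist15.png

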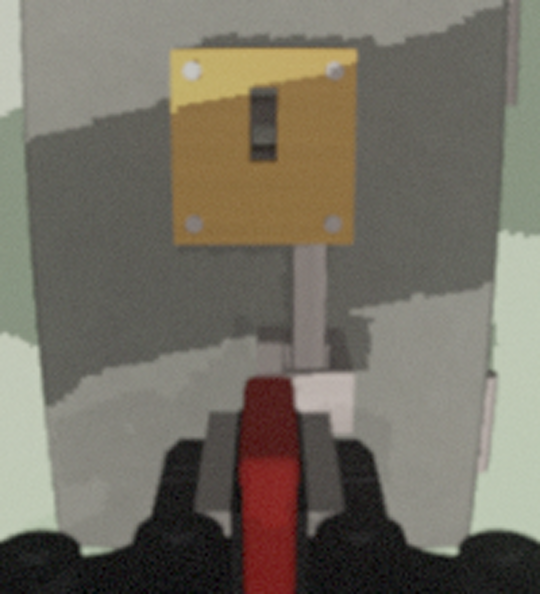

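View pics/side15.png

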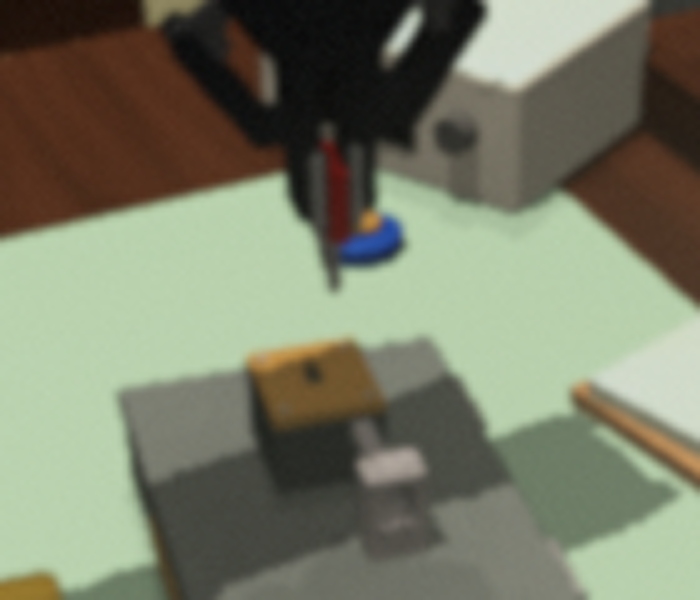

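Run:
```python
from h import *
a=pickle.load(open("wrist6.pkl","rb"))["color"][185:265,265:335];b=pickle.load(open("wrist15.pkl","rb"))["color"][185:265,260:330]
cv2.imwrite("pics/cmp.png",cv2.resize(np.hstack([a,b]),None,fx=5.5,fy=5.5,interpolation=cv2.INTER_CUBIC))
```

```text
(no output)
```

View pics/cmp.png

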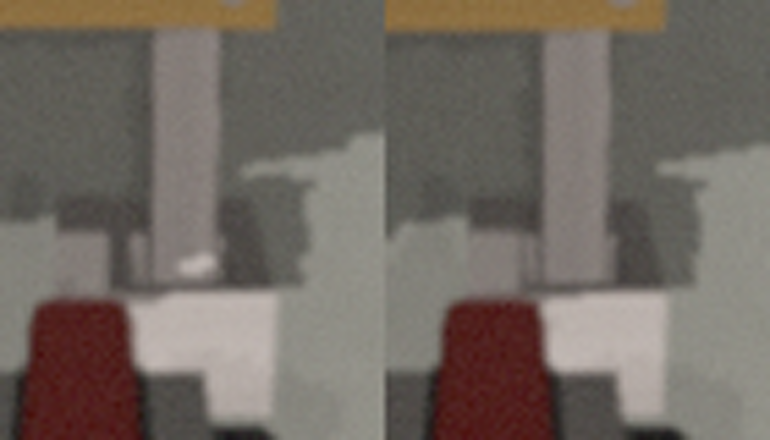

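Emit:
play_rows([
  [-2,-26,0,0,0,-0.137,4],
  [-4,-52,0,0,0,-0.274,4],
  [-6,-78,0,0,0,-0.411,4],
  [-8,-104,0,0,0,-0.548,4],
  [-10,-130,0,0,0,-0.685,4],
  [-12,-156,0,0,0,-0.822,4],
  [-14,-183,-5,0,0,-0.959,4],
  [-16,-210,-10,0,0,-1.096,4],
  [-18,-236,-17,0,0,-1.233,4],
  [-20,-262,-24,0,0,-1.37,4],
  [-23,-288,-30,0,0,-1.507,4],
  [-25.8,-314,-36.7,0,0,-1.645,4],
])

```text
clock: 25.05
tcp_pos: [0.5291, -0.2179, 0.162]
orientation: [-3.119, 0.373, 0.003]
contact_force: [-0.2, 0.9, -1.1]
grip_width: 0.008
```

Emit:
play_rows([
  [0,0,-20,0,0,0,4],
  [0,0,-40,0,0,0,4],
  [0,0,-60,0,0,0,4],
  [0,0,-75,0,0,0,4],
  [0,0,-80,0,0,0,4],
  [0,0,-80,0,0,0,4],
  [0,0,-80,0,0,0,4],
])

```text
clock: 25.75
tcp_pos: [0.5295, -0.2185, 0.0838]
orientation: [3.12, -0.367, 0.001]
contact_force: [0.5, -0.6, -0.7]
grip_width: 0.008
```

```bash
python3 st.py
python3 - <<'E'
from bench import r
from h import *
f=r.grab_frame("wrist");pickle.dump(f,open("wrist16.pkl","wb"));crop(f,220,180,340,280,6.5,"pics/wrist16.png")
E
```

```text
az -13.41 tilt [ 0.0007 -0.0004] [ 529.55 -218.46   83.81] F [ 0.49 -0.63 -0.66] M [-0.011  0.041 -0.032] 25.75 j7 [-0.26  0.61  0.74  1.96 -0.57  0.79 -1.  ]
```

View pics/wrist16.png

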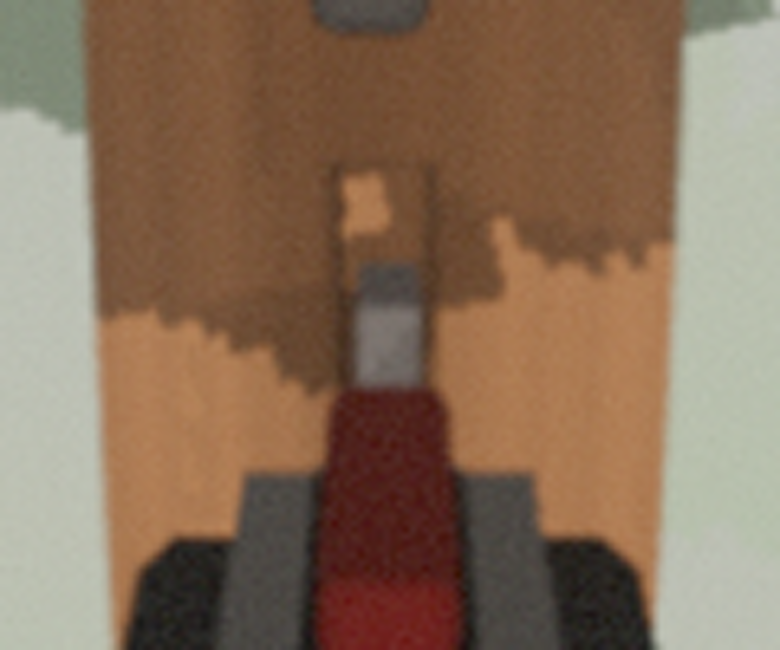

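Emit:
play_rows([
  [0,0.3,-8,0,0,0,4],
  [0,0.3,-16,0,0,0,4],
  [0,0.3,-22,0,0,0,4],
  [0,0.3,-25,0,0,0,4],
  [0,0.3,-28,0,0,0,4],
  [0,0.3,-28,0,0,0,4],
])

```text
clock: 26.4
tcp_pos: [0.5288, -0.2181, 0.0549]
orientation: [3.12, -0.367, -0.001]
contact_force: [-0.6, 0.2, -1.5]
grip_width: 0.008
```

```bash
python3 st.py
python3 - <<'E'
from bench import r
from h import *
f=r.grab_frame("wrist");pickle.dump(f,open("wrist17.pkl","wb"));crop(f,220,180,340,280,6.5,"pics/wrist17.png")
E
```

```text
az -13.43 tilt [-0.0006  0.0001] [ 528.83 -218.05   54.9 ] F [-0.61  0.21 -1.46] M [ 0.004  0.035 -0.035] 26.4 j7 [-0.23  0.65  0.7   1.97 -0.61  0.74 -0.97]
```

View pics/wrist17.png

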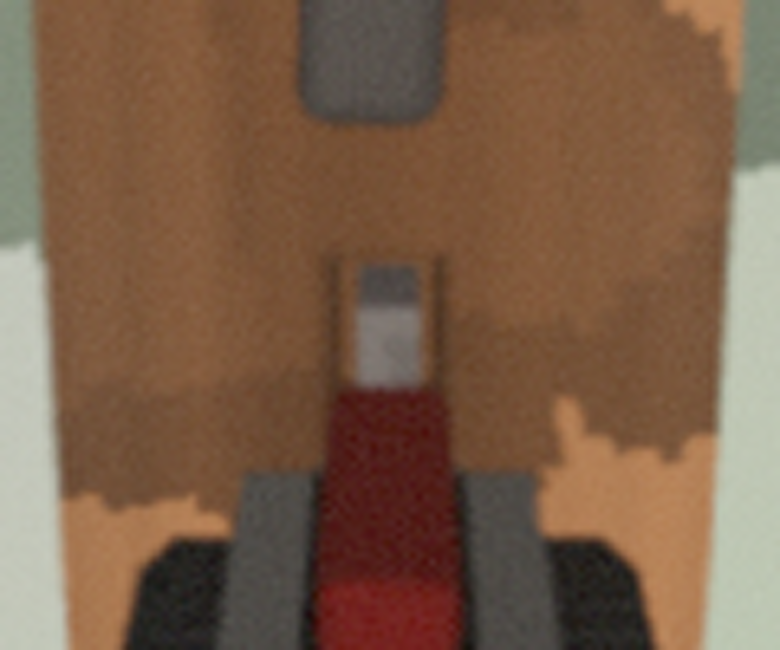

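Emit:
play_rows([
  [0.3,0,-4,0,0,0,4],
  [0.3,0,-7,0,0,0,4],
  [0.3,0,-10,0,0,0,4],
  [0.3,0,-11,0,0,0,4],
  [0.3,0,-11,0,0,0,4],
])

```text
clock: 26.95
tcp_pos: [0.5292, -0.218, 0.0441]
orientation: [-3.12, 0.367, 0.0]
contact_force: [0.1, -0.7, -0.9]
grip_width: 0.0077
```

Emit:
play_rows([
  [0,0,-0.7,0,0,0,4],
  [0,0,-0.7,0,0,0,4],
])

```text
clock: 27.15
tcp_pos: [0.5294, -0.2181, 0.0437]
orientation: [3.12, -0.367, 0.0]
contact_force: [-0.3, 0.4, 0.9]
grip_width: 0.0076
```

Emit:
play_rows([
  [0,0,-0.5,0,0,0,4],
  [0,0,-0.5,0,0,0,4],
])

```text
clock: 27.35
tcp_pos: [0.5295, -0.2181, 0.0435]
orientation: [-3.12, 0.367, -0.001]
contact_force: [-0.3, 0.7, 4.4]
grip_width: 0.0077
```

```bash
python3 st.py
```

```text
az -13.42 tilt [0.0003 0.0002] [ 529.48 -218.11   43.46] F [-0.27  0.74  4.36] M [ 0.131  0.267 -0.001] 27.35 j7 [-0.22  0.66  0.68  1.98 -0.63  0.72 -0.96]
```

Emit:
play_rows([
  [0,0,0.3,0,0,0,12],
  [0,0,0.3,0,0,0,20],
  [0,0,0.3,0,0,0,30],
  [0,0,0.3,0,0,0,40],
  [0,0,0.3,0,0,0,40],
  [0,0,0.3,0,0,0,40],
])

```text
clock: 27.95
tcp_pos: [0.5293, -0.218, 0.0434]
orientation: [-3.12, 0.367, 0.0]
contact_force: [-0.7, 0.3, -1.1]
grip_width: 0.0401
```

```bash
python3 st.py
python3 - <<'E'
from bench import r
from h import *
f=r.grab_frame("wrist");pickle.dump(f,open("wrist18.pkl","wb"));crop(f,130,150,430,375,2.6,"pics/wrist18.png")
E
```

```text
az -13.42 tilt [-0.0001  0.    ] [ 529.32 -218.     43.35] F [-0.74  0.31 -1.1 ] M [-0.021  0.024  0.018] 27.95 j7 [-0.22  0.66  0.68  1.98 -0.63  0.72 -0.96]
```

View pics/wrist18.png

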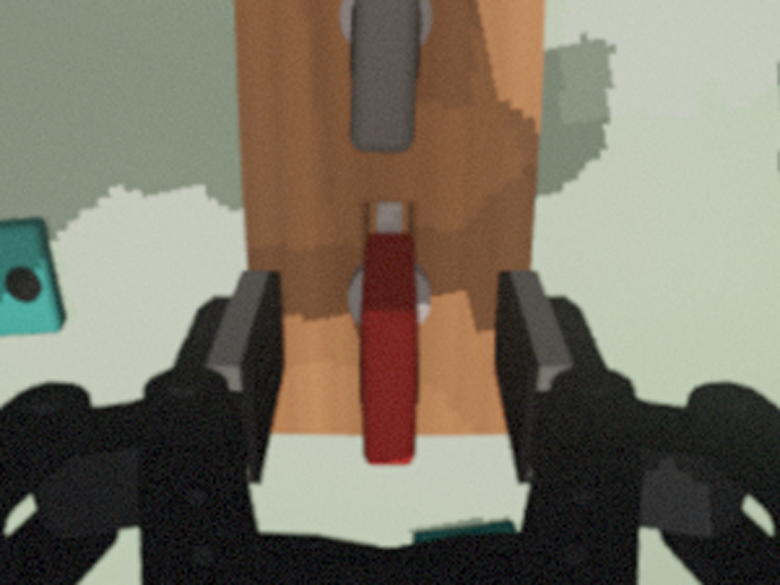

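Emit:
play_rows([
  [0,0,20,0,0,0,40],
  [0,0,50,0,0,0,40],
  [0,0,95,0,0,0,40],
  [0,0,140,0,0,0,40],
  [-20,-20,170,0,0,0,40],
  [-20,-20,170,0,0,0,40],
  [-20,-20,170,0,0,0,40],
])

```text
clock: 28.7
tcp_pos: [0.5093, -0.2383, 0.2139]
orientation: [-3.119, 0.369, -0.003]
contact_force: [0.5, -0.1, 0.3]
grip_width: 0.0397
```

```bash
python3 st.py
python3 - <<'E'
from bench import r
from h import *
fs={n:r.grab_frame(n) for n in ("side","top","wrist")}
pickle.dump(fs,open("end.pkl","wb"))
s0=pickle.load(open("side0.pkl","rb"))["color"];t0=pickle.load(open("top0.pkl","rb"))["color"]
def big(i,b,k):return cv2.resize(i[b[1]:b[3],b[0]:b[2]],None,fx=k,fy=k,interpolation=cv2.INTER_CUBIC)
b=(250,175,300,225);c=(235,200,275,230)
x=np.hstack([big(s0,b,7),big(fs["side"]["color"],b,7)]);y=np.hstack([big(t0,c,8.75),big(fs["top"]["color"],c,8.75)])
cv2.imwrite("pics/endcmp.png",np.vstack([x,y])[:600])
cv2.imwrite("pics/endside.png",fs["side"]["color"]);crop(fs["wrist"],180,60,380,280,2.7,"pics/endwrist.png")
E
```

```text
az -13.49 tilt [0.0017 0.0005] [ 509.32 -238.28  213.91] F [ 0.52 -0.09  0.27] M [ 0.055 -0.003  0.016] 28.7 j7 [-0.36  0.42  0.9   1.89 -0.39  1.01 -1.09]
```

View pics/endcmp.png

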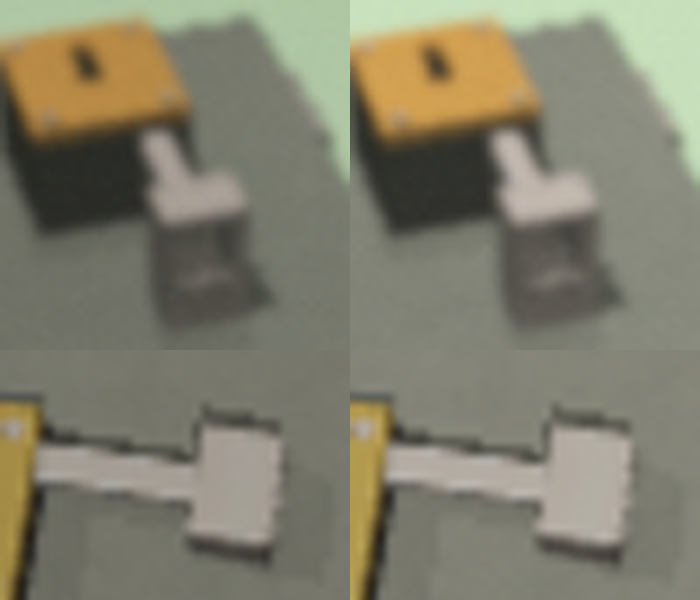

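View pics/endwrist.png

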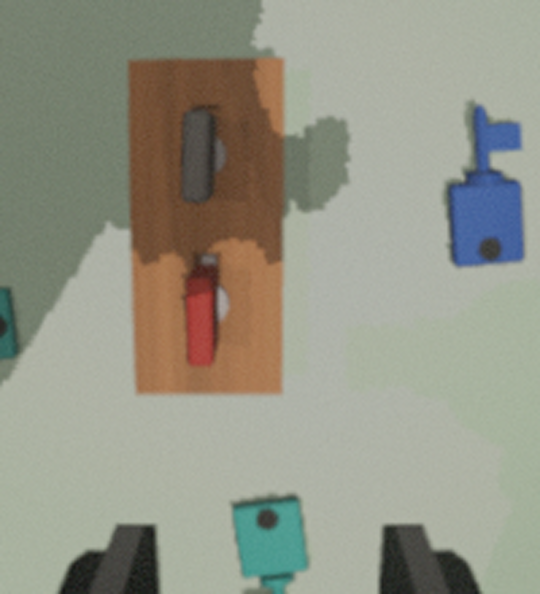

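View pics/endside.png

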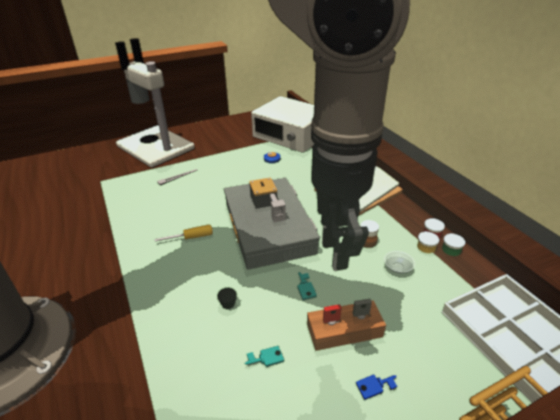

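```bash
python3 -c "
from bench import r
r.hand_in();print(r.get_obs()['clock'])"
```

```text
the job is handed in; nothing more can be done
the job is handed in; nothing more can be done
```

I locked the case and put the red-headed key back in its hole of the stand. The job was handed in with the clock at about 29 s of the 72 s allowed.

- **Into the keyhole:** I pinched the red key in the stand, ignoring the two turquoise look-alikes and the blue one lying on the table. The key went into the keyhole without touching the sides. The collar met the plate at the expected height, at about 3–10 N.
- **Turning to the stop:** I turned the key clockwise in small steps. At about 99–100° the turning moment rose from about 0.06 to 0.17 N m and stayed there, so I took that as the stop and went no further. The moment peaked at about 0.18 N m, under the roughly 0.2 N m limit.
- **Back to the stand:** I turned the key home, and it drew out freely. It seated at the same height as before (TCP z 43.5 mm), with 4 N of contact. After I let go, the camera showed it upright with the bit in its slot, and the gripper was clear of everything.
- **Not confirmed by sight:** the bolt's end was at or inside the keeper in every view. That it is fully shot rests on the feel of the stop, not on a picture. The rise at the stop came within a single 1.7° step, and 0.3° more turning added almost nothing.
- **Other objects:** they looked unmoved in the last side and wrist pictures.

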